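# Change a column rack over to a jacketed column

## Robot

A 7-joint arm with a two-finger parallel gripper is mounted at the origin on the work surface. World frame = base frame: x ahead of the robot, y to its left, z up, the work surface at z = 0. Lengths are in mm, angles in degrees, forces in N, time in s.
With the tool pointing down it reaches from about 425 to 875 mm from the base axis. Payload 4.7 kg.
Tool frame: the origin (TCP) lies midway between the tips of the shut fingers; the grasp point (between the pads) lies 19 mm behind it (robot.tcp_to_grasp is the distance from the TCP to the grasp point, in mm); z points along the fingers, y is the line along which they close (so a half turn about z gives the same grasp; the last joint's range is limited). The gripper opens to 85 mm and grips with 20 to 120 N. Pads are 22 mm wide; open, the fingers measure 114 mm over their backs; the gripper's body (76 mm by 85 mm) begins 54 mm behind the grasp point. The pads swing forward as they close: fully open they stand 13 mm farther back than shut.
Start: joints at [70.193, 18.392, -4.016, 83.108, 1.295, 78.541, -3.26], TCP at [228.838, -608.406, 231.349] pointing down, gripper open.
Joint ranges: [-163.93, 163.93], [-17.29, 119.83], [-79.2, 71.16], [3.27, 140.29], [-89.18, 269.18], [5.43, 117.66], [-154.24, 154.24]. Speed limits (degrees/s): [147.25, 147.25, 180, 180, 180, 180, 180].

## Interface

Orientations are given as a 3x3 rotation matrix whose columns are the frame's x, y, z axes.
In Python, from station import robot gives the robot as it stands.
- The arm moves only by the tool move_arm, never from a script. Its arguments are lists of equal length, an entry for each row: "linear": the shift along the tool's x, y, z in mm, a list of three; "delta_rot": the turn, a rotation vector about the tool's x, y, z in rad, a list of three. In form: {"linear": [[dx, dy, dz], ...], "delta_rot": [[wx, wy, wz], ...]}. A call has 1 to 10 rows; each row is the pose to reach, as a shift and turn from the pose commanded when the call began, along the tool's axes at that moment; what a row does not reach only later rows make up. A row lasts 1/12 s, in which the tool goes at most 41.7 mm and 7.16 degrees, less where a joint would pass 70% of its speed; a pose out of reach is approached as far as the arm can. A call with a gripper value outside its range is refused whole. "gripper" is the opening, from -1 (shut) to 1 (fully open), set as the call begins (left out, the last holds). The fingers move at their own pace and stop on an object; the grip force is fixed at half the most. Time passes only in rows, so rows that repeat a pose let the fingers close. It gives the time, the measured TCP pose, the force, the opening and the grip force at its end, in the units of the state.
- robot.get_state(): the state, without advancing time (a new reading comes with each control period).
- robot.grab_frame(name): name is "scene" or "top" or "wrist"; returns a dict with "color" (400x640x3 uint8, blue, green, red), "camera_matrix" (3x3 intrinsics, pixels), "rvec" (rotation vector, rad) and "tvec" (3), from world to camera coordinates, as OpenCV has them. Camera axes: x right, y down, z forward; pixel columns grow to the right and rows downward; lengths in mm; the calibration is good to about 2 mm. A picture is of the moment at which its call begins. There is no depth.
- robot.sign_off(): hands the job in; it is judged then, once.
The state is a dict: "clock": time; "joint_positions": joint angles; "joint_vel": joint speeds; "tau": joint torques, N m; "tcp_pos": TCP position; "ee_rot": TCP orientation; "contact_force": force on the tool from outside, world axes, zero at the start; "wrist_torque": the same for the moment, N m; "width": finger opening in mm; "finger_force": force on a finger pad.
Only numpy, scipy, OpenCV 4.12 (cv2) and the standard library are available. Lean on these libraries where they do the work, as an engineer would, in place of code of your own. Each camera call takes 0.05 s, during which the arm holds its last target. There are 200 camera calls.

## Task

Change the rack over to the jacketed column that lies in the grey tray: first turn the selector lever to the bypass mark (the long double line) and keep it there while you unclip every plain column from the rack, lay each one in a pocket of the tray, and press the jacketed column fully home into the clips of any free lane. Then turn the lever to the mark of the lane in which the jacketed column sits; a plain column that is already in the tray stays there, and nothing else on the bench is disturbed.

Things in the scene. Friction and masses are not known exactly. Their poses are not given: they have to be found in the camera images.
- rack: White column-switching rack, fixed to the bench, 236 x 385 mm, deck 50 mm high. Origin: centre of its underside; x along the columns, away from the robot, y to its left, z up. Five lanes lie side by side along x; some are empty. Aluminium manifold bars, 86 mm high, stand across the lanes' ends, 5 mm beyond the columns' ends. The selector lever is at its right (-y) end
- lane1 (a point): Lane 1, the leftmost, at rack x 0, y +170 mm: where the middle of a clipped column's axis lies, 76 mm above the bench. Two pairs of sprung steel clip leaves, 16 mm long at x = -40 and +40 mm, tops 86 mm above the bench and 16 mm either side, close over the tube; a straight upward pull of 10 to 20 N opens them. Between them (x from -32 to +32) fingers have room down to the deck
- lane5 (a point): Lane 5, the rightmost, next to the lever: as lane 1, at rack y -30 mm. Lanes 2, 3 and 4 lie evenly between, at rack y +120, +70 and +20 mm
- selector (a joint): Angle (rad) of the selector lever on its vertical axis, growing counter-clockwise seen from above; at value q it points along q - 2.880 rad in the rack frame (from x towards y). Dial marks: closed stop (short broad line) 0; bypass (long double line) 0.436; lanes 1 to 5 (short line with 1 to 5 dots) 0.873, 1.309, 1.745, 2.182, 2.618. Travel 0 to 2.70. Stiff (2 N at the knob): stays where left
- selector_hub (a point): Point on the lever's vertical turning axis, 71 mm above the bench, at x 0, y -105 mm in the rack frame
- selector_knob (a point): Centre of the top of the lever's upright black knob, 117 mm above the bench, 75 mm from the turning axis. The knob is a cylinder of 22 mm diameter and 42 mm height; the lever's steel bar (10 mm wide, top 85 mm above the bench) runs from it to the axis
- tray: Grey storage tray, loose on the bench, 194 x 262 x 30 mm, 1 kg. Origin: centre of its underside; x along its pockets, y to its left. Five pockets side by side, each 184 x 38 mm, floor 7 mm and walls 30 mm above the bench. A channel across the middle (x from -34 to +34 mm) has no walls between or beside the pockets and a floor only 2.5 mm high, so that fingers can reach in
- pocket1 (a point): Pocket 1, at tray y +100 mm: the point where the middle of a stored column's axis lies, 20 mm above the bench, the column along the tray's x
- pocket2 (a point): Pocket 2: as pocket 1, at tray y +50 mm
- pocket3 (a point): Pocket 3: as pocket 1, at tray y 0 mm
- pocket4 (a point): Pocket 4: as pocket 1, at tray y -50 mm
- pocket5 (a point): Pocket 5: as pocket 1, at tray y -100 mm
- jacketed: The jacketed column: as the plain ones (same tube, nuts and length) but with a fat aluminium sleeve of 30 mm diameter and 54 mm length round its middle, 0.34 kg; it starts in tray pocket 1 or 4. Pressing it down into the clips takes 15 to 20 N. Origin: its middle, on its axis; x along the axis
- stored: A spare column like the plain ones that already lies in tray pocket 4 or 1; it stays in the tray. Origin: its middle, on its axis; x along the axis
- column1: A plain column (None if absent): steel tube of 18 mm diameter with a hexagonal nut of 26 mm across flats and 22 mm length at each end (nuts from 55 to 77 mm either side of the middle) and a short white plug, 166 mm long over all, about 0.24 kg; at the start clipped in one of the lanes. Origin: its middle, on its axis; x along the axis
- column2: A plain column (None if absent): steel tube of 18 mm diameter with a hexagonal nut of 26 mm across flats and 22 mm length at each end (nuts from 55 to 77 mm either side of the middle) and a short white plug, 166 mm long over all, about 0.24 kg; at the start clipped in one of the lanes. Origin: its middle, on its axis; x along the axis
- column3: A plain column (None if absent): steel tube of 18 mm diameter with a hexagonal nut of 26 mm across flats and 22 mm length at each end (nuts from 55 to 77 mm either side of the middle) and a short white plug, 166 mm long over all, about 0.24 kg; at the start clipped in one of the lanes. Origin: its middle, on its axis; x along the axis
- column4: A plain column (None if absent): steel tube of 18 mm diameter with a hexagonal nut of 26 mm across flats and 22 mm length at each end (nuts from 55 to 77 mm either side of the middle) and a short white plug, 166 mm long over all, about 0.24 kg; at the start clipped in one of the lanes. Origin: its middle, on its axis; x along the axis
- bottle: Bystander: glass bottle with blue cap, 70 mm diameter, 140 mm high. Origin: centre of its underside
- flask: Bystander: glass volumetric flask, 80 mm wide, 172 mm high. Origin: centre of its underside
- spanner: Bystander: double open-ended steel spanner 164 mm long, lying beyond the rack and the tray. Origin: centre of its underside, x along it

How it is judged (in metres and radians):
On the way, in this order (a step that is already met when the one before it is completed fails the run):
1. the lever is at the bypass mark (value of joint selector between 0.3463 and 0.5263 rad), for 0.3 s.
2. every plain column lies in a tray pocket and the jacketed column is clipped in a lane, the lever still at bypass (all of step 1 and x of column1 in the frame of tray between -0.014 and 0.014 m and y of column1 in the frame of tray between -0.112 and 0.112 m and z of column1 in the frame of tray between 0.01 and 0.028 m and angle between the x axis of each of column1, column2, column3, column4 and the x axis of tray, either way round below 0.12 rad and linear speed of each of column1, column2, column3, column4 below 0.03 m/s and x of column2 in the frame of tray between -0.014 and 0.014 m and y of column2 in the frame of tray between -0.112 and 0.112 m and z of column2 in the frame of tray between 0.01 and 0.028 m and x of column3 in the frame of tray between -0.014 and 0.014 m and y of column3 in the frame of tray between -0.112 and 0.112 m and z of column3 in the frame of tray between 0.01 and 0.028 m and x of column4 in the frame of tray between -0.014 and 0.014 m and y of column4 in the frame of tray between -0.112 and 0.112 m and z of column4 in the frame of tray between 0.01 and 0.028 m and ((x of jacketed in the frame of rack between -0.008 and 0.008 m and y of jacketed in the frame of rack between 0.164 and 0.176 m and z of jacketed in the frame of rack between 0.072 and 0.08 m and angle between the x axis of jacketed and the x axis of rack, either way round below 0.08 rad) or (x of jacketed in the frame of rack between -0.008 and 0.008 m and y of jacketed in the frame of rack between 0.114 and 0.126 m and z of jacketed in the frame of rack between 0.072 and 0.08 m and angle between the x axis of jacketed and the x axis of rack, either way round below 0.08 rad) or (x of jacketed in the frame of rack between -0.008 and 0.008 m and y of jacketed in the frame of rack between 0.064 and 0.076 m and z of jacketed in the frame of rack between 0.072 and 0.08 m and angle between the x axis of jacketed and the x axis of rack, either way round below 0.08 rad) or (x of jacketed in the frame of rack between -0.008 and 0.008 m and y of jacketed in the frame of rack between 0.014 and 0.026 m and z of jacketed in the frame of rack between 0.072 and 0.08 m and angle between the x axis of jacketed and the x axis of rack, either way round below 0.08 rad) or (x of jacketed in the frame of rack between -0.008 and 0.008 m and y of jacketed in the frame of rack between -0.036 and -0.024 m and z of jacketed in the frame of rack between 0.072 and 0.08 m and angle between the x axis of jacketed and the x axis of rack, either way round below 0.08 rad))), for 0.3 s.
At the end, for the whole second after the job is handed in: All plain columns and the stored one lie at rest in tray pockets (along them, below the wall tops), the tray flat; the jacketed column is clipped home in a lane (within 4 mm in height, 8 mm along, 6 mm across) and the lever stands within 5 deg of that lane's mark (x of column1 in the frame of tray between -0.014 and 0.014 m and y of column1 in the frame of tray between -0.112 and 0.112 m and z of column1 in the frame of tray between 0.01 and 0.028 m and angle between the x axis of each of column1, column2, column3, column4, stored and the x axis of tray, either way round below 0.12 rad and linear speed of each of column1, column2, column3, column4, stored below 0.03 m/s and x of column2 in the frame of tray between -0.014 and 0.014 m and y of column2 in the frame of tray between -0.112 and 0.112 m and z of column2 in the frame of tray between 0.01 and 0.028 m and x of column3 in the frame of tray between -0.014 and 0.014 m and y of column3 in the frame of tray between -0.112 and 0.112 m and z of column3 in the frame of tray between 0.01 and 0.028 m and x of column4 in the frame of tray between -0.014 and 0.014 m and y of column4 in the frame of tray between -0.112 and 0.112 m and z of column4 in the frame of tray between 0.01 and 0.028 m and x of stored in the frame of tray between -0.014 and 0.014 m and y of stored in the frame of tray between -0.112 and 0.112 m and z of stored in the frame of tray between 0.01 and 0.028 m and angle between tray's own z axis and vertical below 0.05 rad and velocity of joint selector between -0.05 and 0.05 rad/s and (((x of jacketed in the frame of rack between -0.008 and 0.008 m and y of jacketed in the frame of rack between 0.164 and 0.176 m and z of jacketed in the frame of rack between 0.072 and 0.08 m and angle between the x axis of jacketed and the x axis of rack, either way round below 0.08 rad) and value of joint selector between 0.7827 and 0.9627 rad) or ((x of jacketed in the frame of rack between -0.008 and 0.008 m and y of jacketed in the frame of rack between 0.114 and 0.126 m and z of jacketed in the frame of rack between 0.072 and 0.08 m and angle between the x axis of jacketed and the x axis of rack, either way round below 0.08 rad) and value of joint selector between 1.219 and 1.399 rad) or ((x of jacketed in the frame of rack between -0.008 and 0.008 m and y of jacketed in the frame of rack between 0.064 and 0.076 m and z of jacketed in the frame of rack between 0.072 and 0.08 m and angle between the x axis of jacketed and the x axis of rack, either way round below 0.08 rad) and value of joint selector between 1.6553 and 1.8353 rad) or ((x of jacketed in the frame of rack between -0.008 and 0.008 m and y of jacketed in the frame of rack between 0.014 and 0.026 m and z of jacketed in the frame of rack between 0.072 and 0.08 m and angle between the x axis of jacketed and the x axis of rack, either way round below 0.08 rad) and value of joint selector between 2.0917 and 2.2717 rad) or ((x of jacketed in the frame of rack between -0.008 and 0.008 m and y of jacketed in the frame of rack between -0.036 and -0.024 m and z of jacketed in the frame of rack between 0.072 and 0.08 m and angle between the x axis of jacketed and the x axis of rack, either way round below 0.08 rad) and value of joint selector between 2.528 and 2.708 rad))); the robot touches nothing.
It fails at once if a plain column or the jacketed one is lifted or carried with the lever away from bypass (by more than 8 deg) (not (value of joint selector between 0.2963 and 0.5763 rad) and height (world z) of any of column1, column2, column3, column4, jacketed above 0.116 m).
It fails at once if a bystander (bottle, flask or spanner) is pushed more than 30 mm (distance of any of bottle, flask, spanner from where it was at the start of the episode above 0.03 m).
Of column1, column2, column3, column4 only 2 to 4 are there at a start; the rules pass over those that are not, and their reading is None.
At some moment in a run one of tray may be knocked a few centimetres aside while the robot is not near it.
Once in a run the grip may slacken for a moment while it holds something.
It also fails if it takes over 210 s, if anything falls off the work surface, if the arm or the gripper's body presses on something with over 40 N, if the wrist force passes 120 N, or if a joint passes its speed limit or range.

## Working session

There is one attempt and no reset: what is moved stays moved. The work goes in short steps, Python scripts to look and compute and a tool call to move; the robot and the scene stay as the last step left them, time stands still between calls to the robot, and variables do not carry over. Pictures are saved under pics/ and viewed, at most 14 in all, crops included, and the job is handed in when it is done.

Besides the shell and the picture viewer there is one more tool, called after "Request:" by a JSON object that holds its "name" and its "arguments". move_arm: Moves the arm, as the interface text tells. Its arguments: {"type":"object","properties":{"linear":{"type":"array","items":{"type":"array","items":{"type":"number"}}},"delta_rot":{"type":"array","items":{"type":"array","items":{"type":"number"}}},"gripper":{"type":"number"}},"required":["linear","delta_rot"]}

```bash
mkdir -p pics; ls; cat > h.py <<'E'
import numpy as np, cv2
from station import robot
def grab(n):
    f=robot.grab_frame(n); return f
def ray(f,uv,z):
    K=np.array(f["camera_matrix"],float);R=cv2.Rodrigues(np.array(f["rvec"],float))[0];t=np.array(f["tvec"],float).reshape(3)
    uv=np.atleast_2d(np.array(uv,float))
    d=np.c_[uv,np.ones(len(uv))]@np.linalg.inv(K).T@R
    c=-R.T@t
    return c+d*((z-c[2])/d[:,2])[:,None]
def proj(f,P):
    return cv2.projectPoints(np.atleast_2d(np.array(P,float)),np.array(f["rvec"],float),np.array(f["tvec"],float),np.array(f["camera_matrix"],float),None)[0].reshape(-1,2)
E
python3 - <<'E'
from h import *
for n in("top","scene"):
    f=grab(n); cv2.imwrite(f"pics/{n}0.png",f["color"]); R=cv2.Rodrigues(np.array(f["rvec"],float))[0]
    print(n,-R.T@np.array(f["tvec"]).reshape(3),R.round(3).tolist())
s=robot.get_state();print(s)
E
```

```text
pics
top [ 513.72159474   18.38881416 1615.16906402] [[0.022, -1.0, 0.006], [-0.998, -0.022, -0.064], [0.064, -0.004, -0.998]]
scene [1274.13763436 -713.60574098 1278.77589448] [[0.746, 0.665, -0.016], [0.495, -0.571, -0.654], [-0.444, 0.48, -0.756]]
{'clock': 0.1, 'joint_positions': array([70.19285679, 18.43512795, -4.01704332, 83.16780037,  1.29575325,
       78.54186355, -3.25999292]), 'joint_vel': array([ 0.05242652, -0.1117436 ,  0.01018267, -0.20082581, -0.04469995,
        0.01020751, -0.09654893]), 'tau': array([-1.19351330e-04, -4.94875574e+01, -3.83883622e-01, -3.15212345e+01,
        1.31080498e-02,  7.49641360e-03,  1.04542423e-05]), 'tcp_pos': array([ 228.65048858, -607.93692451,  230.33049584]), 'ee_rot': array([[ 9.35946908e-01,  3.52140437e-01, -7.05797030e-04],
       [ 3.52141130e-01, -9.35945563e-01,  1.59008027e-03],
       [-1.00656038e-04, -1.73677087e-03, -9.99998487e-01]]), 'contact_force': array([ 0.62935059, -0.97065938,  1.08509394]), 'wrist_torque': array([ 0.00422982,  0.03800841, -0.02030203]), 'finger_force': 0.0, 'width': 85.03697343334589}
```

View pics/top0.png

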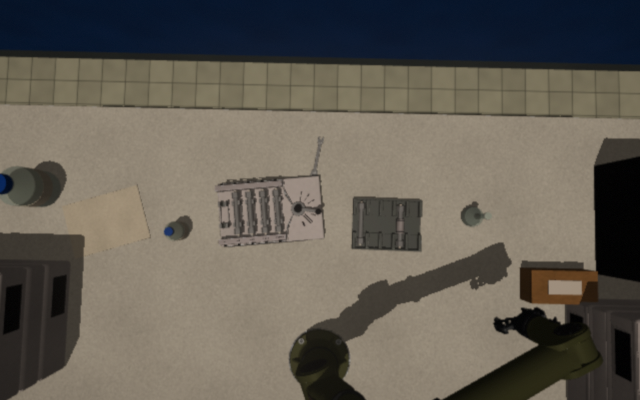

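View pics/scene0.png

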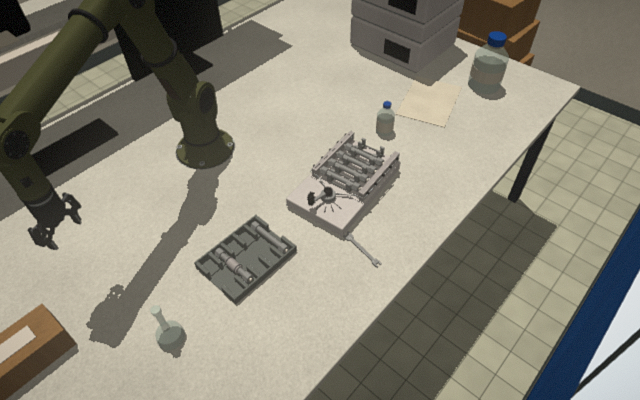

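Top view: the rack is at about (271,211), the lever hub at (297,208) with its knob at (318,210), and the tray at (387,223). The bottle is at (175,231), the flask at (473,214) and the spanner at (317,155). I'll enlarge both.

```bash
python3 - <<'E'
import cv2,numpy as np
a=cv2.imread("pics/top0.png")[165:260,208:428]
cv2.imwrite("pics/topc.png",cv2.resize(np.clip(a*1.4,0,255).astype(np.uint8),None,fx=3.6,fy=3.6,interpolation=cv2.INTER_CUBIC))
a=cv2.imread("pics/scene0.png")[125:305,190:410]
cv2.imwrite("pics/scc.png",cv2.resize(np.clip(a*1.4,0,255).astype(np.uint8),None,fx=3.3,fy=3.3,interpolation=cv2.INTER_CUBIC))
E
```

```text
(no output)
```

View pics/topc.png

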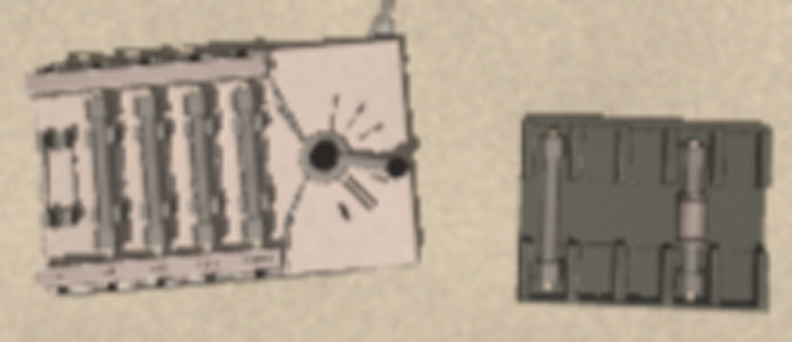

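View pics/scc.png

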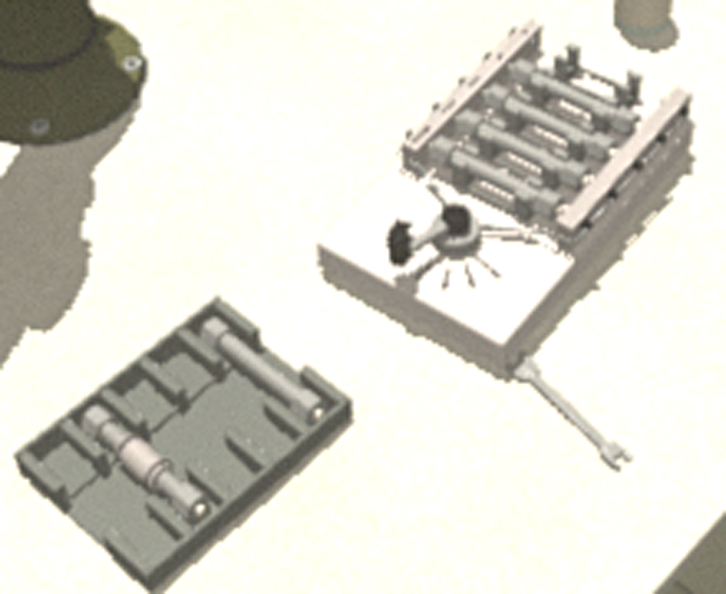

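Lanes 2–5 hold plain columns and lane 1 is empty. In the tray, the stored column is in pocket 1 and the jacketed one in pocket 4. The knob is at crop (398,165), with the hub at (323,155). Next I'll get rough world positions.

```bash
python3 - <<'E'
from h import *
f=grab("top")
c=lambda u,v:(208+u/3.6,165+v/3.6)
for n,p,z in[("deckNE",c(402,38),50),("deckSE",c(419,262),50),("deckSW",c(45,290),50),("hub",c(323,155),95),("knob",c(398,165),117),("trNW",c(526,115),30),("trNE",c(770,125),30),("trSE",c(768,308),30),("trSW",c(519,300),30),
 ("jk1",c(692,143),20),("jk2",c(691,298),20),("st1",c(553,133),20),("st2",c(549,288),20),("L5a",c(243,88),76),("L5b",c(262,245),76),("L2a",c(97,95),76),("L2b",c(108,247),76),("bottle",(175,231),0),("flask",(470,214),0),("sp1",(321,138),0),("sp2",(313,178),0)]:
    print(n,ray(f,[p],z)[0].round(0)[:2])
w=grab("wrist");R=cv2.Rodrigues(np.array(w["rvec"]))[0];cam=-R.T@np.array(w["tvec"]).reshape(3)
s=robot.get_state();E=s["ee_rot"];print("cam in tool",E.T@(cam-s["tcp_pos"]),(E.T@R.T).round(3),w["camera_matrix"])
E
```

```text
deckNE [691.  12.]
deckSE [458. -11.]
deckSW [421. 374.]
hub [565.  89.]
knob [556.  13.]
trNW [ 614. -121.]
trNE [ 609. -379.]
trSE [ 417. -378.]
trSW [ 420. -117.]
jk1 [ 589. -299.]
jk2 [ 426. -299.]
st1 [ 596. -151.]
st2 [ 433. -149.]
L5a [633. 173.]
L5b [473. 150.]
L2a [622. 323.]
L2b [468. 306.]
bottle [470. 562.]
flask [ 560. -573.]
sp1 [844.   9.]
sp2 [686.  37.]
cam in tool [  72.4890496    -0.19295391 -142.82646521] [[ 0.001 -0.959 -0.282]
 [ 1.     0.     0.002]
 [-0.002 -0.282  0.959]] [[325.68268979   0.         315.83351864]
 [  0.         325.68268979 196.72212533]
 [  0.           0.           1.        ]]
```

Request:
{"name": "move_arm", "arguments": {"linear": [[280, -290, 0], [280, -290, 0], [280, -290, 0], [280, -290, 0], [280, -290, 0], [280, -290, 0], [280, -290, 0], [280, -290, 0], [280, -290, 0], [280, -290, 0]], "delta_rot": [[0, 0, 0], [0, 0, 0], [0, 0, 0], [0, 0, 0], [0, 0, 0], [0, 0, 0], [0, 0, 0], [0, 0, 0], [0, 0, 0], [0, 0, 0]]}}

```text
clock: 1.03
tcp_pos: [390.1, -234.2, 231.5]
ee_rot: [[0.935, 0.356, 0.001], [0.356, -0.935, 0.0], [0.001, 0.0, -1.0]]
contact_force: [0.6, -1.0, 0.4]
width: 85.2
finger_force: 0.0
```

Request:
{"name": "move_arm", "arguments": {"linear": [[310, -320, 0], [310, -320, 0], [310, -320, 0], [310, -320, 0], [310, -320, 0], [310, -320, 0], [310, -320, 0], [310, -320, 0], [310, -320, 0], [310, -320, 0]], "delta_rot": [[0, 0, 0.26], [0, 0, 0.26], [0, 0, 0.26], [0, 0, 0.26], [0, 0, 0.26], [0, 0, 0.26], [0, 0, 0.26], [0, 0, 0.26], [0, 0, 0.26], [0, 0, 0.26]]}}

```text
clock: 1.87
tcp_pos: [551.2, 135.8, 231.4]
ee_rot: [[0.995, 0.099, 0.001], [0.099, -0.995, -0.0], [0.001, 0.001, -1.0]]
contact_force: [0.6, -0.1, 0.5]
width: 85.6
finger_force: 0.0
```

Request:
{"name": "move_arm", "arguments": {"linear": [[30, -56, 0], [30, -56, 0], [30, -56, 0], [30, -56, 0]], "delta_rot": [[0, 0, 0], [0, 0, 0], [0, 0, 0], [0, 0, 0]]}}

```text
clock: 2.2
tcp_pos: [574.4, 194.5, 230.7]
ee_rot: [[0.995, 0.103, -0.002], [0.103, -0.995, 0.001], [-0.001, -0.001, -1.0]]
contact_force: [-0.2, -1.0, 0.2]
width: 85.4
finger_force: 0.0
```

```bash
cat >> h.py <<'E'
def to(x,y,z,yaw):
    """tool-frame delta to world pose, tool down with tool x at yaw (deg)"""
    from scipy.spatial.transform import Rotation as Ro
    s=robot.get_state();E=s["ee_rot"];a=np.radians(yaw)
    T=np.array([[np.cos(a),np.sin(a),0],[np.sin(a),-np.cos(a),0],[0,0,-1]])
    d=E.T@(np.array([x,y,z])-s["tcp_pos"])
    return d.round(1).tolist(),Ro.from_matrix(E.T@T).as_rotvec().round(3).tolist(),int(np.ceil(np.linalg.norm(d)/41.7))
E
python3 - <<'E'
from h import *
f=grab("wrist");np.savez("w1.npz",**{k:np.array(f[k]) for k in f}); cv2.imwrite("pics/w1.png",np.clip(f["color"]*1.3,0,255))
E
```

```text
[ WARN:0@0.742] global loadsave.cpp:1063 imwrite_ Unsupported depth image for selected encoder is fallbacked to CV_8U.
```

View pics/w1.png

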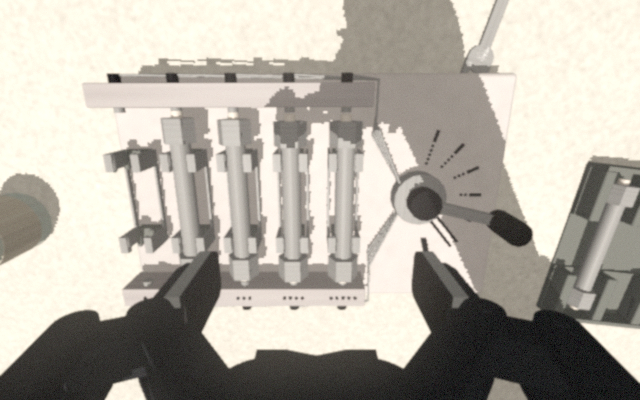

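The wrist view shows the rack clearly. The tubes are near u = 187, 237, 290 and 345, the deck NE corner is at (516,73), the hub cap at (426,203) and the knob at (510,227). Next I'll find the tube edges at a few rows.

```bash
python3 - <<'E'
from h import *
f=dict(np.load("w1.npz"));g=cv2.cvtColor(f["color"],cv2.COLOR_BGR2GRAY).astype(int)
for v in(145,185,200,225):
    print(v,[(u,int(x)) for u,x in zip(range(165,365),g[v-2:v+3,165:365].mean(0))][::1] if 0 else ' '.join(map(str,g[v-2:v+3,165:365].mean(0).astype(int))))
E
```

```text
145 180 180 178 175 164 153 150 151 152 154 155 154 155 154 151 148 145 136 122 113 110 109 103 95 88 91 103 111 113 114 115 114 114 114 113 115 115 115 117 115 115 117 116 116 117 131 163 182 189 192 192 193 192 187 177 168 162 163 167 169 161 154 154 155 157 157 159 160 160 158 158 156 155 152 147 130 114 108 104 99 101 108 112 113 114 114 114 117 117 117 117 117 117 118 118 118 119 132 165 186 193 194 194 194 194 194 193 191 182 163 147 140 130 123 125 137 145 148 147 148 144 123 101 97 97 96 96 95 95 111 143 155 144 123 109 106 107 109 108 108 109 113 115 116 118 118 119 134 165 187 194 195 195 195 195 195 195 195 195 194 194 193 187 174 148 126 120 120 119 120 119 121 132 148 156 158 158 159 158 157 158 158 157 158 156 148 145 142 142 138 122 109 106 108 109 110 112 127 157 181
185 189 189 190 189 189 189 189 189 186 171 151 146 150 151 154 155 158 157 155 150 145 141 134 127 119 114 108 101 91 87 97 110 114 114 114 114 115 114 115 114 123 144 147 121 96 112 139 158 178 188 190 190 190 191 191 191 191 190 190 190 190 186 173 154 142 142 146 149 153 158 161 160 154 150 145 142 13
[... 1351 characters left out ...]
 154 146 148 152 154 155 157 157 153 149 143 138 130 123 117 110 104 94 85 80 79 80 79 80 80 80 80 79 79 80 84 86 83 86 101 109 111 111 114 130 166 184 188 189 189 189 188 187 187 182 166 145 136 140 145 150 152 156 159 157 153 149 144 141 135 126 118 112 103 93 84 83 82 82 81 82 84 91 94 91 89 99 111 116 117 134 170 186 190 190 190 191 191 192 192 192 192 188 178 159 134 117 115 119 129 138 144 149 152 157 159 161 156 150 146 143 138 130 121 113 102 89 81 83 97 108 107 98 102 109 117 116 126 146 167 184 191 192 192 192 191 191 191 191 191 188 171 153 141 127 112 95 86 85 101 115 128 137 143 146 150 156 160 160 158 151 148 145 142 136 127 117 110 110 101 95 99 111 117 119 134 168 186 190 190
```

```bash
python3 - <<'E'
from h import *
from scipy.optimize import least_squares
f=dict(np.load("w1.npz"));g=cv2.cvtColor(f["color"],cv2.COLOR_BGR2GRAY).astype(int)
tb=[(120,186.3,200),(70,238,200),(20,291.5,200),(-30,344.2,200),(120,184.5,185),(70,237.3,185),(20,291.1,185),(-30,344,185),(120,189.4,225),(70,240,225),(20,292,225)]
P=ray(f,[(a[1],a[2]) for a in tb],76);ly=np.array([a[0] for a in tb]);NE=ray(f,[(515.5,73)],50)[0]
def inv(p,X): 
    c,s=np.cos(p[2]),np.sin(p[2]);d=X[...,:2]-p[:2];return np.stack([c*d[...,0]+s*d[...,1],-s*d[...,0]+c*d[...,1]],-1)
r=least_squares(lambda p:np.r_[inv(p,P)[:,1]-ly,inv(p,NE)-[118,-192.5]],[555,193,.1],loss="soft_l1")
print(r.x,np.degrees(r.x[2]),r.fun.round(1))
p=r.x
K=ray(f,[(510,227)],117)[0]; print("nuts",inv(p,ray(f,[(234,119),(240,283),(292,284),(344,284)],88)),"hub",inv(p,ray(f,[(426,203)],100)))
# knob blob
m=((g<60)*255).astype(np.uint8);m[:, :380]=0;m[252:]=0;m[:170]=0;m[:,540:]=0
n,l,st,ce=cv2.connectedComponentsWithStats(m);print(st[1:],ce[1:])
for i in(121,118,116,114): pass
print("bars col300",g[70:130,262].tolist()); print("nut col 240",g[255:305,241].tolist())
E
```

```text
[5.49897248e+02 1.95224066e+02 1.23711161e-01] 7.088127380688981 [ 0.   0.7 -0.4 -0.7 -0.3  0.  -0.6 -0.5  0.4  0.9  0.2 -0.   0.4]
nuts [[ 83.31581228  64.72018265]
 [-74.86694045  73.14813264]
 [-77.05243095  21.67281471]
 [-78.11836619 -29.92499131]] hub [[   8.55282978 -100.74783366]]
[[468 170   6   3   9]
 [408 187  34  33 792]
 [470 194  10   2  19]
 [488 210  44  36 963]
 [443 224   1   1   1]
 [448 230   1   1   1]
 [450 233   1   1   1]
 [452 235   4   6   7]
 [423 240   4  11  23]] [[470.         170.55555556]
 [424.91792929 202.5530303 ]
 [474.73684211 194.47368421]
 [509.80166147 228.16199377]
 [443.         224.        ]
 [448.         230.        ]
 [450.         233.        ]
 [453.57142857 237.71428571]
 [424.34782609 244.91304348]]
bars col300 [118, 120, 118, 116, 128, 149, 150, 140, 125, 121, 117, 117, 135, 164, 175, 177, 174, 174, 175, 174, 174, 177, 177, 176, 174, 176, 177, 176, 175, 174, 175, 174, 173, 174, 175, 173, 171, 174, 187, 193, 192, 193, 192, 192, 192, 192, 192, 194, 193, 193, 193, 193, 191, 190, 189, 189, 190, 194, 193, 194]
nut col 240 [155, 155, 146, 115, 99, 127, 151, 156, 155, 156, 155, 157, 156, 156, 158, 157, 158, 157, 157, 155, 155, 158, 157, 158, 156, 154, 139, 128, 125, 113, 99, 91, 92, 109, 145, 167, 173, 172, 171, 172, 173, 168, 165, 165, 167, 173, 174, 172, 170, 171]
```

```bash
python3 - <<'E'
from h import *
f=dict(np.load("w1.npz"));g=cv2.GaussianBlur(cv2.cvtColor(f["color"],cv2.COLOR_BGR2GRAY),(5,1),0).astype(float)
gv=np.gradient(g,axis=0)
def edge(u0,u1,v0,v1,s,z,nm):
    us=np.arange(u0,u1);vs=np.argmax(s*gv[v0:v1,u0:u1],0)+v0
    P=ray(f,np.c_[us,vs],z);A=cv2.fitLine(P[:,:2].astype(np.float32),cv2.DIST_HUBER,0,.01,.01).ravel()
    vx,vy,x,y=A; 
    if vy<0:vx,vy=-vx,-vy
    yaw=np.degrees(np.arctan2(-vx,vy)); n=np.array([vy,-vx]);print(nm,"yaw",yaw.round(2),"dist",(n@[x,y]).round(1),"rms",np.std((P[:,:2]-[x,y])@n).round(2),vs[::25])
edge(95,260,74,92,1,86,"farbar far edge")
edge(190,262,98,118,1,86,"farbar near(b)")
edge(190,370,98,118,-1,86,"farbar near(d)")
edge(390,510,66,80,-1,50,"deck far d");edge(390,510,66,80,1,50,"deck far b")
edge(225,360,285,296,1,86,"nearbar far b"); edge(225,360,285,296,-1,86,"nearbar far d")
edge(225,360,296,312,1,86,"nearbar near b"); edge(225,360,296,312,-1,86,"nearbar near d")
E
```

```text
farbar far edge yaw 6.38 dist 680.5 rms 0.88 [84 82 83 82 83 82 82]
farbar near(b) yaw 0.0 dist 632.1 rms 4.14 [112 108 113]
farbar near(d) yaw 7.19 dist 663.2 rms 4.3 [107 105 107 104 106  98  98  98]
deck far d yaw 9.69 dist 691.4 rms 2.36 [67 72 72 66 66]
deck far b yaw 6.47 dist 688.4 rms 2.16 [75 75 75 73 73]
nearbar far b yaw 5.9 dist 482.7 rms 0.14 [289 289 289 289 289 289]
nearbar far d yaw 4.43 dist 473.9 rms 5.05 [292 295 286 295 285 295]
nearbar near b yaw 7.25 dist 467.0 rms 4.24 [307 309 306 299 305 299]
nearbar near d yaw 7.54 dist 476.1 rms 5.1 [302 306 299 296 308 296]
```

```bash
python3 - <<'E'
import cv2,numpy as np
f=np.load("w1.npz")["color"]
cv2.imwrite("pics/w1c.png",cv2.resize(f[65:310,75:385],None,fx=2.4,fy=2.4,interpolation=cv2.INTER_CUBIC))
E
```

```text
(no output)
```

View pics/w1c.png

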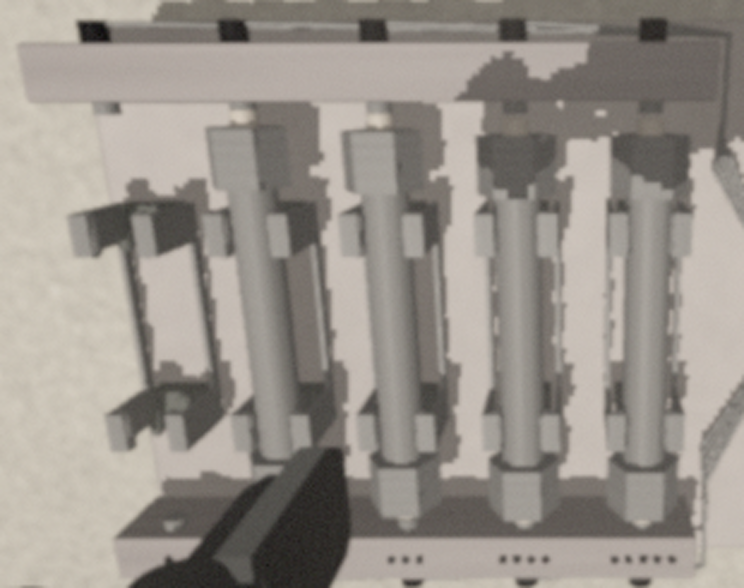

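```bash
cat > fit.py <<'E'
from h import *
from scipy.optimize import least_squares
f=dict(np.load("w1.npz"))
def inv(p,X): 
    c,s=np.cos(p[2]),np.sin(p[2]);d=X[...,:2]-p[:2];return np.stack([c*d[...,0]+s*d[...,1],-s*d[...,0]+c*d[...,1]],-1)
if __name__=="__main__":
    q=lambda u,v:(75+u/2.4,65+v/2.4)
    tb=[(120,253,195),(120,277,455),(70,385,195),(70,402,458),(20,517,200),(20,521,460),(-30,650,200),(-30,643,462)]
    P=ray(f,[q(a[1],a[2]) for a in tb],76);ly=np.array([a[0] for a in tb])
    far=ray(f,[q(180,101),q(440,100)],86);near=ray(f,[(230,289),(358,289)],86);jf=ray(f,[q(385,188)],76);jn=ray(f,[q(521,458),q(643,460)],76)
    fun=lambda p:np.r_[inv(p,P)[:,1]-ly,inv(p,far)[:,0]-88,inv(p,near)[:,0]+88]
    r=least_squares(fun,[555,193,.1],loss="soft_l1");p=r.x
    print(p,np.degrees(p[2]),fun(p).round(1),inv(p,jf),inv(p,jn)); np.save("rack.npy",p)
    for z in(100,110,117):
        k=inv(p,ray(f,[(509.8,228.2)],z))[0]-[0,-105];h=inv(p,ray(f,[(424.9,202.6)],z))[0];print(z,k,np.hypot(*k),(np.arctan2(k[1],k[0])+2.88),"hub",h)
E
python3 fit.py
```

```text
[5.53453723e+02 1.95520493e+02 9.98012117e-02] 5.718188223268395 [ 0.   2.3 -0.   0.1 -0.   0.2 -0.6 -1.  -0.3  0.4 -0.2  0.2] [[56.0081207  69.82262089]] [[-56.36917383  20.21536053]
 [-57.119288   -30.96505947]]
100 [-16.15919996 -73.47218161] 75.22819427649928 1.0927141258733615 hub [  7.75641711 -99.44894909]
110 [-12.15379153 -67.04463031] 68.13734000017972 1.129872035480855 hub [ 10.88757984 -95.91012615]
117 [ -9.35000563 -62.5453444 ] 63.24035667037715 1.1608109437476009 hub [ 13.07939375 -93.43295009]
```

```bash
cat >> h.py <<'E'
def r2w(x,y):
    p=np.load("rack.npy");c,s=np.cos(p[2]),np.sin(p[2]);return p[0]+c*x-s*y,p[1]+s*x+c*y
def knob(q):
    a=q-2.88;return r2w(75*np.cos(a),-105+75*np.sin(a)), np.degrees(a)+5.72
E
python3 - <<'E'
from h import *
print(robot.get_state()["joint_positions"].round(0))
(x,y),a=knob(1.09);print(x,y,a,to(x,y,150,a+180))
E
```

```text
[  17.   19.  -48.   88.   14.   79. -116.]
554.981542208935 16.57697407167555 -96.83944532841736 ([-37.1, 173.0, 80.9], [-0.0, 0.001, -1.351], 5)
```

Request:
{"name": "move_arm", "arguments": {"linear": [[-37, 173, 0], [-37, 173, 0], [-37, 173, 0], [-37, 173, 0], [-37, 173, 0], [-37, 173, 0], [-37, 173, 0], [-37, 173, 0], [-37, 173, 0], [-37, 173, 0]], "delta_rot": [[0, 0, -1.35], [0, 0, -1.35], [0, 0, -1.35], [0, 0, -1.35], [0, 0, -1.35], [0, 0, -1.35], [0, 0, -1.35], [0, 0, -1.35], [0, 0, -1.35], [0, 0, -1.35]]}}

```text
clock: 3.08
tcp_pos: [554.6, 14.3, 231.4]
ee_rot: [[0.272, 0.962, -0.0], [0.962, -0.272, -0.002], [-0.002, 0.001, -1.0]]
contact_force: [0.7, -1.0, 0.0]
width: 85.3
finger_force: 0.0
```

```bash
python3 - <<'E'
from h import *
(x,y),a=knob(1.09);print(to(x,y,150,a+180))
f=grab("wrist");cv2.imwrite("pics/w2.png",f["color"])
g=cv2.cvtColor(f["color"],cv2.COLOR_BGR2GRAY)
print(proj(f,[[x,y,117],[x,y,75],[*r2w(0,-105),95]]))
E
```

```text
([2.5, -0.3, 81.4], [0.0, 0.002, -0.156], 2)
[[314.18028595 189.14051439]
 [314.29856026 177.38095805]
 [299.94232848  94.66439607]]
```

View pics/w2.png

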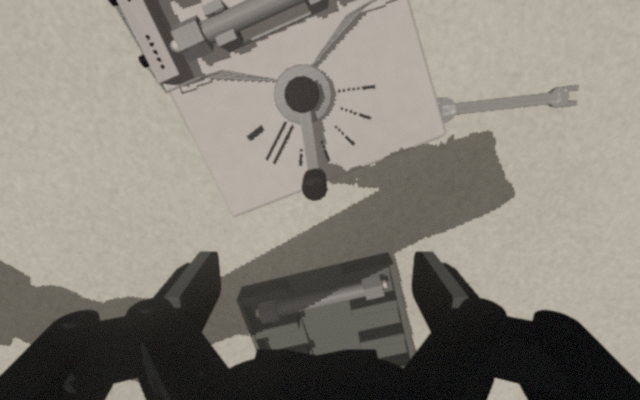

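The knob is at (314,184), matching the prediction for q≈1.09, so I'm descending to grasp it.

Request:
{"name": "move_arm", "arguments": {"linear": [[2, 0, 70], [2, 0, 70], [2, 0, 145], [2, 0, 145], [2, 0, 145], [2, 0, 145]], "delta_rot": [[0, 0, -0.15], [0, 0, -0.15], [0, 0, -0.15], [0, 0, -0.15], [0, 0, -0.15], [0, 0, -0.15]]}}

```text
clock: 3.63
tcp_pos: [554.4, 17.5, 85.4]
ee_rot: [[0.131, 0.991, -0.004], [0.991, -0.131, -0.001], [-0.001, -0.003, -1.0]]
contact_force: [0.9, -0.3, 0.7]
width: 85.2
finger_force: 0.0
```

Request:
{"name": "move_arm", "arguments": {"linear": [[0, 0, 0], [0, 0, 0], [0, 0, 0], [0, 0, 0], [0, 0, 0], [0, 0, 0], [0, 0, 0], [0, 0, 0], [0, 0, 0], [0, 0, 0]], "delta_rot": [[0, 0, 0], [0, 0, 0], [0, 0, 0], [0, 0, 0], [0, 0, 0], [0, 0, 0], [0, 0, 0], [0, 0, 0], [0, 0, 0], [0, 0, 0]], "gripper": -1}}

```text
clock: 4.47
tcp_pos: [556.3, 18.9, 87.4]
ee_rot: [[0.127, 0.992, 0.001], [0.992, -0.127, -0.001], [-0.001, 0.001, -1.0]]
contact_force: [-2.6, -1.2, 6.8]
width: 20.4
finger_force: 58.4
```

```bash
cat > arc.py <<'E'
import sys
from h import *
s=robot.get_state();E=s["ee_rot"];yaw=np.degrees(np.arctan2(E[1,0],E[0,0]));hub=np.array(r2w(0,-105))
d=s["tcp_pos"][:2]-hub;print(s["tcp_pos"].round(1),"r",np.hypot(*d),"q",np.arctan2(d[1],d[0])-np.radians(5.72)+2.88,"yaw",yaw,s["width"],s["contact_force"].round(1))
q1=float(sys.argv[1]);n=int(sys.argv[2]);q0=np.arctan2(d[1],d[0])-np.radians(5.72)+2.88
for q in np.linspace(q0,q1,n+1)[1:]:
    (x,y),a=knob(q);D=E.T@np.array([x-s["tcp_pos"][0],y-s["tcp_pos"][1],0]);print(D.round(1)[:2].tolist(),round(-(q-q0),3))
E
python3 arc.py 0.436 8
```

```text
[556.3  18.9  87.4] r 72.51335122046865 q 1.1038821827024932 yaw 82.68296404849323 20.361026088454462 [-2.6 -1.2  6.8]
[-2.4, -6.2] 0.083
[-1.7, -12.4] 0.167
[-0.6, -18.6] 0.25
[1.1, -24.6] 0.334
[3.3, -30.5] 0.417
[5.9, -36.2] 0.501
[9.0, -41.6] 0.584
[12.6, -46.7] 0.668
```

Request:
{"name": "move_arm", "arguments": {"linear": [[0, -6, 0], [0.7, -12, 0], [1.8, -18, 0], [3.4, -24, 0], [5.5, -30, 0], [8, -35.5, 0], [11, -41, 0], [14.5, -46, 0], [14.5, -46, 0], [14.5, -46, 0]], "delta_rot": [[0, 0, 0.083], [0, 0, 0.167], [0, 0, 0.25], [0, 0, 0.334], [0, 0, 0.417], [0, 0, 0.5], [0, 0, 0.584], [0, 0, 0.668], [0, 0, 0.668], [0, 0, 0.668]]}}

```text
clock: 5.3
tcp_pos: [512.9, 39.5, 87.4]
ee_rot: [[0.713, 0.702, 0.002], [0.702, -0.713, -0.001], [0.001, 0.002, -1.0]]
contact_force: [-0.4, 0.2, 7.5]
width: 20.2
finger_force: 59.1
```

```bash
python3 arc.py 0.436 1
```

```text
[512.9  39.5  87.4] r 72.55590298658298 q 0.4293736626049336 yaw 44.55397608858512 20.217959819104205 [-0.4  0.2  7.5]
[-2.4, 0.5] -0.007
```

Request:
{"name": "move_arm", "arguments": {"linear": [[0, 0, 0], [0, 0, 0], [0, 0, 0], [0, 0, 0], [0, 0, 0], [0, 0, 0], [0, 0, -40], [0, 0, -80], [0, 0, -120], [0, 0, -145]], "delta_rot": [[0, 0, 0], [0, 0, 0], [0, 0, 0], [0, 0, 0], [0, 0, 0], [0, 0, 0], [0, 0, 0], [0, 0, 0], [0, 0, 0], [0, 0, 0]], "gripper": 1}}

```text
clock: 6.13
tcp_pos: [513.4, 39.8, 235.3]
ee_rot: [[0.714, 0.7, 0.004], [0.7, -0.714, -0.0], [0.003, 0.003, -1.0]]
contact_force: [1.0, 0.3, 0.1]
width: 85.5
finger_force: 0.0
```

```bash
python3 - <<'E'
from h import *
f=grab("wrist");g=cv2.cvtColor(f["color"],cv2.COLOR_BGR2GRAY)
(x,y),a=knob(.436);u=proj(f,[[x,y,100]])[0];print("expected",u)
m=((g<60)*255).astype(np.uint8);m[245:]=0
n,l,st,ce=cv2.connectedComponentsWithStats(m);print([(ce[i].round(1),st[i][4]) for i in range(1,n) if st[i][4]>200])
# q from blob
for i in range(1,n):
    if st[i][4]>200:
        X=ray(f,[ce[i]],100)[0][:2]-np.array(r2w(0,-105));print(np.hypot(*X),np.arctan2(X[1],X[0])-np.load("rack.npy")[2]+2.88)
# tray view pose
print(robot.get_state()["joint_positions"].round(0),to(540,-248,260,0))
E
```

```text
expected [314.82687217 190.06159235]
[(array([136.7,  15. ]), np.int32(285)), (array([317.9, 186.5]), np.int32(295))]
148.70939092315328 4.685404825078363
71.90242073436318 0.4742859958054342
[ 40.   4. -49. 100.   4.  76. -56.] ([-184.2, 222.8, -20.2], [0.005, -0.01, 0.776], 7)
```

Request:
{"name": "move_arm", "arguments": {"linear": [[-184, 223, -20], [-184, 223, -20], [-184, 223, -20], [-184, 223, -20], [-184, 223, -20], [-184, 223, -20], [-184, 223, -20], [-184, 223, -20], [-184, 223, -20], [-184, 223, -20]], "delta_rot": [[0, 0, 0.776], [0, 0, 0.776], [0, 0, 0.776], [0, 0, 0.776], [0, 0, 0.776], [0, 0, 0.776], [0, 0, 0.776], [0, 0, 0.776], [0, 0, 0.776], [0, 0, 0.776]]}}

```text
clock: 7.02
tcp_pos: [536.7, -248.1, 250.6]
ee_rot: [[1.0, -0.0, -0.001], [-0.0, -1.0, 0.002], [-0.001, -0.002, -1.0]]
contact_force: [0.4, 0.9, -1.0]
width: 85.6
finger_force: 0.0
```

```bash
python3 - <<'E'
from h import *
import time
f=grab("wrist");np.savez("w3.npz",**{k:np.array(f[k]) for k in f}); cv2.imwrite("pics/w3.png",f["color"])
t=grab("top");cv2.imwrite("top_tray.png",t["color"])
E
```

```text
(no output)
```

View pics/w3.png

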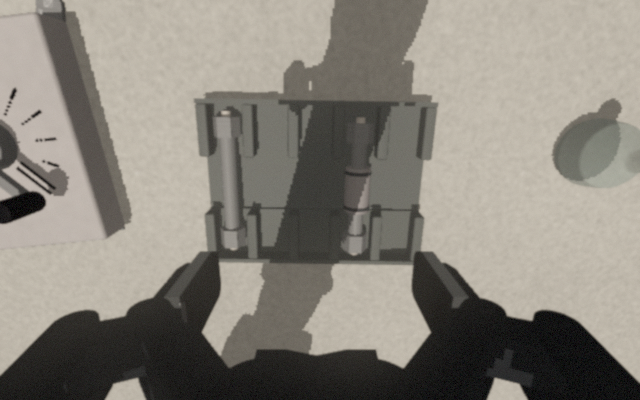

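The tray's rim corners are at (196,100), (437,101), (207,261) and (422,262). The stored column's axis runs (228,112)–(234,247), and the jacketed one's runs (361,120)–(353,252).

```bash
python3 - <<'E'
from h import *
f=dict(np.load("w3.npz"))
C=ray(f,[(196,100),(437,101.5),(207.5,261.5),(422,262.5)],30)[:,:2];print(C.round(1).tolist(),C.mean(0))
S=ray(f,[(228.5,121),(234,240)],20)[:,:2];J=ray(f,[(361,121),(353.5,252)],20)[:,:2];s=ray(f,[(346.5,171),(371,172),(346,207),(370,209)],28)[:,:2];print(S,J,"sleeve",s)
t=grab("top")["color"];
hsv=cv2.cvtColor(t,cv2.COLOR_BGR2HSV);print(t[223,345],t[243,387],t[200,380],t[225,388],t[200,345],t[235,405])
E
```

```text
[[610.3, -119.9], [608.9, -378.0], [419.0, -114.4], [417.8, -379.6]] [ 514.00111591 -248.00085804]
[[ 587.82091087 -150.45972406]
 [ 443.42011013 -146.48177201]] [[ 587.90541016 -298.72474126]
 [ 427.09919395 -295.66584483]] sleeve [[ 532.57876644 -283.26955524]
 [ 531.42670241 -311.34153091]
 [ 489.27919951 -283.85356164]
 [ 486.80221095 -312.31443583]]
[126 143 155] [30 34 35] [40 45 46] [31 34 36] [123 140 151] [14 21 22]
```

```bash
python3 - <<'E'
from h import *
np.save("tray.npy",[514,-248,-0.015])
for y in(170,120,70,20,-30): print(y,np.round(r2w(0,y),1))
x,y=r2w(0,120);print(to(x,y,180,5.72))
E
```

```text
170 [536.5 364.7]
120 [541.5 314.9]
70 [546.5 265.2]
20 [551.5 215.4]
-30 [556.4 165.7]
([5.7, -561.7, 71.4], [-0.0, 0.0, -0.097], 14)
```

Request:
{"name": "move_arm", "arguments": {"linear": [[6, -562, 20], [6, -562, 20], [6, -562, 20], [6, -562, 20], [6, -562, 20], [6, -562, 20], [6, -562, 20], [6, -562, 20], [6, -562, 20], [6, -562, 20]], "delta_rot": [[0, 0, -0.097], [0, 0, -0.097], [0, 0, -0.097], [0, 0, -0.097], [0, 0, -0.097], [0, 0, -0.097], [0, 0, -0.097], [0, 0, -0.097], [0, 0, -0.097], [0, 0, -0.097]], "gripper": -0.29}}

```text
clock: 8.0
tcp_pos: [540.5, 170.6, 236.9]
ee_rot: [[0.995, 0.098, 0.002], [0.098, -0.995, -0.001], [0.001, 0.001, -1.0]]
contact_force: [1.4, 1.6, -0.7]
width: 30.3
finger_force: 0.0
```

```bash
python3 - <<'E'
from h import *
x,y=r2w(0,120);print(to(x,y,130,5.72))
E
```

```text
([15.0, -143.7, 106.8], [0.001, -0.001, -0.002], 5)
```

Request:
{"name": "move_arm", "arguments": {"linear": [[15, -144, 40], [15, -144, 40], [15, -144, 40], [15, -144, 40], [15, -144, 75], [15, -144, 107], [15, -144, 107], [15, -144, 107]], "delta_rot": [[0, 0, 0], [0, 0, 0], [0, 0, 0], [0, 0, 0], [0, 0, 0], [0, 0, 0], [0, 0, 0], [0, 0, 0]]}}

```text
clock: 8.67
tcp_pos: [541.1, 312.3, 128.5]
ee_rot: [[0.995, 0.098, -0.003], [0.098, -0.995, -0.002], [-0.003, 0.001, -1.0]]
contact_force: [0.3, -0.3, 0.2]
width: 30.5
finger_force: 0.0
```

```bash
cat > trk.py <<'E'
from h import *
def toptray(t=None):
    t=grab("top") if t is None else t
    g=cv2.cvtColor(t["color"],cv2.COLOR_BGR2GRAY)
    m=((g<95)*255).astype(np.uint8)[170:275,325:450]
    m=cv2.morphologyEx(m,cv2.MORPH_OPEN,np.ones((9,9)));n,l,st,ce=cv2.connectedComponentsWithStats(m)
    i=1+np.argmax(st[1:,4]);c=cv2.findContours((l==i).astype(np.uint8),0,2)[0][0];b=cv2.boxPoints(cv2.minAreaRect(c.reshape(-1,2)+np.array([325,170])))
    return b,ray(t,b,30)[:,:2],st[i]
if __name__=="__main__":
    t=grab("top");b,X,s=toptray(t);print(b.round(1).tolist(),X.round(0).tolist(),X.mean(0).round(1),s)
    f=grab("wrist");x,y=r2w(0,120);S=robot.get_state();print(S["tcp_pos"],to(x,y,58,5.72))
    e=np.array([*r2w(30,120),76]);print("expect",proj(f,[e]));g=cv2.cvtColor(f["color"],cv2.COLOR_BGR2GRAY);v=int(proj(f,[e])[0,1]);print(g[v-1:v+2,270:370].mean(0).astype(int).tolist())
E
python3 trk.py
```

```text
[[325.0, 197.0], [399.0, 197.0], [399.0, 274.0], [325.0, 274.0]] [[612.0, -11.0], [618.0, -292.0], [328.0, -294.0], [322.0, -16.0]] [ 470.  -153.3] [   0   27   75   78 3523]
[543.31984867 313.19553057 131.6394894 ] ([-1.8, -1.8, 73.6], [-0.001, -0.003, -0.003], 2)
expect [[312.08591892 173.98896732]]
[197, 195, 194, 191, 184, 161, 137, 130, 127, 130, 130, 129, 130, 129, 125, 114, 102, 101, 97, 98, 97, 97, 96, 95, 96, 96, 94, 91, 88, 90, 91, 92, 91, 92, 93, 94, 97, 95, 95, 95, 95, 95, 94, 95, 94, 92, 95, 94, 93, 93, 93, 89, 88, 88, 87, 89, 94, 96, 96, 97, 96, 94, 94, 95, 94, 93, 98, 103, 115, 123, 123, 123, 123, 122, 122, 121, 122, 120, 119, 121, 121, 121, 122, 121, 121, 120, 122, 121, 122, 124, 120, 116, 99, 89, 91, 96, 108, 114, 111, 103]
```

Request:
{"name": "move_arm", "arguments": {"linear": [[-1, -2, 36], [-1, -2, 73], [-1, -2, 73], [-1, -2, 73], [-1, -2, 73]], "delta_rot": [[0, 0, 0], [0, 0, 0], [0, 0, 0], [0, 0, 0], [0, 0, 0]]}}

```text
clock: 9.18
tcp_pos: [543.1, 315.3, 59.6]
ee_rot: [[0.995, 0.096, 0.003], [0.096, -0.995, 0.002], [0.004, -0.002, -1.0]]
contact_force: [0.9, -0.5, 0.5]
width: 30.2
finger_force: 0.0
```

Request:
{"name": "move_arm", "arguments": {"linear": [[0, 0, 0], [0, 0, 0], [0, 0, 0], [0, 0, 0], [0, 0, 0], [0, 0, 0]], "delta_rot": [[0, 0, 0], [0, 0, 0], [0, 0, 0], [0, 0, 0], [0, 0, 0], [0, 0, 0]], "gripper": -1}}

```text
clock: 9.68
tcp_pos: [543.3, 315.5, 60.0]
ee_rot: [[0.995, 0.096, 0.005], [0.096, -0.995, 0.002], [0.005, -0.002, -1.0]]
contact_force: [-0.1, -0.1, 6.4]
width: 15.9
finger_force: 58.5
```

Request:
{"name": "move_arm", "arguments": {"linear": [[0, 0, -5], [0, 0, -10], [0, 0, -15], [0, 0, -20], [0, 0, -30], [0, 0, -60], [0, 0, -95], [0, 0, -130], [0, 0, -130], [0, 0, -130]], "delta_rot": [[0, 0, 0], [0, 0, 0], [0, 0, 0], [0, 0, 0], [0, 0, 0], [0, 0, 0], [0, 0, 0], [0, 0, 0], [0, 0, 0], [0, 0, 0]]}}

```text
clock: 10.52
tcp_pos: [542.7, 315.2, 189.9]
ee_rot: [[0.995, 0.096, 0.005], [0.096, -0.995, 0.002], [0.005, -0.001, -1.0]]
contact_force: [-0.1, 0.2, -2.9]
width: 16.0
finger_force: 59.2
```

```bash
cat >> h.py <<'E'
def t2w(x,y):
    p=np.load("tray.npy");c,s=np.cos(p[2]),np.sin(p[2]);return p[0]+c*x-s*y,p[1]+s*x+c*y,float(np.degrees(p[2]))
E
python3 - <<'E'
from h import *
f=grab("wrist");t=grab("top")
cv2.imwrite("pics/m4.png",cv2.resize(np.vstack([f["color"],cv2.resize(t["color"][150:270,200:450],(640,307))]),None,fx=.8,fy=.8))
x,y,a=t2w(0,-100);print(to(x,y,200,a),robot.get_state()["width"])
E
```

```text
([-91.8, 655.7, -13.1], [0.001, 0.001, 0.111], 16) 15.859134978964871
```

View pics/m4.png

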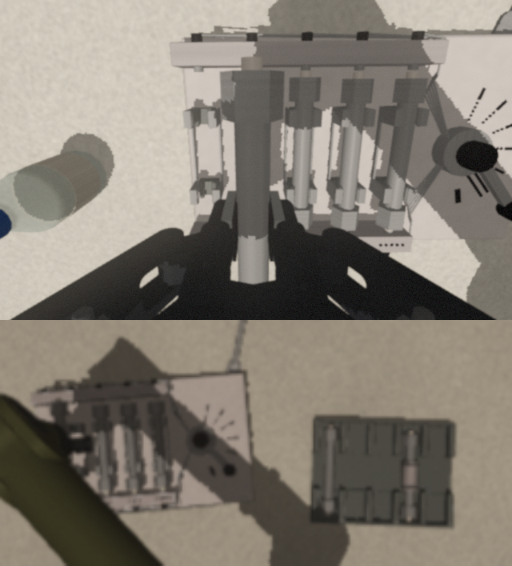

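The column is out of lane 2 and in the gripper. The tray is clear of shadow in the top view, so I'll get its pose from there.

```bash
sed -i 's/g<95/g<62/' trk.py; python3 - <<'E'
from trk import *
t=grab("top");b,X,s=toptray(t);print(b.round(1).tolist(),X.round(0).tolist(),X.mean(0).round(1),s)
E
```

```text
Traceback (most recent call last):
  File "trk.py", line 7, in toptray
    i=1+np.argmax(st[1:,4]);c=cv2.findContours((l==i).astype(np.uint8),0,2)[0][0];b=cv2.boxPoints(cv2.minAreaRect(c.reshape(-1,2)+np.array([325,170])))
        ~~~~~~~~~^^^^^^^^^^
ValueError: attempt to get argmax of an empty sequence
```

Request:
{"name": "move_arm", "arguments": {"linear": [[-92, 656, -20], [-92, 656, -20], [-92, 656, -20], [-92, 656, -20], [-92, 656, -20], [-92, 656, -20], [-92, 656, -20], [-92, 656, -20], [-92, 656, -20], [-92, 656, -20]], "delta_rot": [[0, 0, 0.111], [0, 0, 0.111], [0, 0, 0.111], [0, 0, 0.111], [0, 0, 0.111], [0, 0, 0.111], [0, 0, 0.111], [0, 0, 0.111], [0, 0, 0.111], [0, 0, 0.111]]}}

```text
clock: 11.5
tcp_pos: [521.8, -103.9, 197.7]
ee_rot: [[1.0, -0.015, -0.003], [-0.015, -1.0, 0.0], [-0.003, -0.0, -1.0]]
contact_force: [1.9, -0.5, -2.1]
width: 16.2
finger_force: 59.4
```

```bash
python3 - <<'E'
from h import *
x,y,a=t2w(0,-100);print(to(x,y,150,a),robot.get_state()["width"])
E
```

```text
([-5.5, 244.2, 47.6], [-0.0, 0.003, -0.0], 6) 16.177854142991375
```

Request:
{"name": "move_arm", "arguments": {"linear": [[-6, 244, 0], [-6, 244, 0], [-6, 244, 0], [-6, 244, 0], [-6, 244, 0], [-6, 244, 20], [-6, 244, 48], [-6, 244, 48], [-6, 244, 48]], "delta_rot": [[0, 0, 0], [0, 0, 0], [0, 0, 0], [0, 0, 0], [0, 0, 0], [0, 0, 0], [0, 0, 0], [0, 0, 0], [0, 0, 0]]}}

```text
clock: 12.25
tcp_pos: [511.8, -344.4, 147.7]
ee_rot: [[1.0, -0.015, -0.005], [-0.015, -1.0, 0.005], [-0.005, -0.005, -1.0]]
contact_force: [0.1, -0.3, -2.6]
width: 15.8
finger_force: 59.7
```

```bash
python3 - <<'E'
from h import *
f=grab("wrist");t=cv2.imread("pics/m4.png")
np.savez("w5.npz",**{k:np.array(f[k]) for k in f})
# draw predicted tray corners, pocket-5 wall lines
c=f["color"].copy()
for X in[(97,131),(97,-131),(-97,131),(-97,-131),(97,-75),(-97,-75)]:
    x,y,_=t2w(*X);u=proj(f,[[x,y,30]])[0];cv2.circle(c,(int(u[0]),int(u[1])),4,(0,0,255),1)
for X in[(83,-100),(0,-100)]:
    x,y,_=t2w(*X);u=proj(f,[[x,y,20]])[0];cv2.circle(c,(int(u[0]),int(u[1])),4,(0,255,0),1)
cv2.imwrite("pics/w5.png",c);x,y,a=t2w(0,-100);print(to(x,y,6,a))
E
```

```text
([-0.8, 4.3, 143.9], [-0.003, 0.002, 0.002], 4)
```

View pics/w5.png

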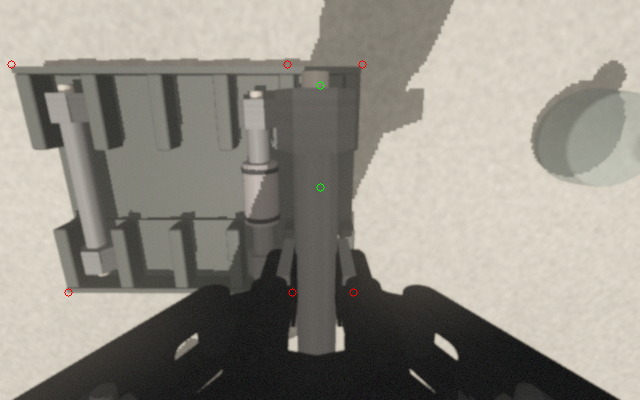

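Request:
{"name": "move_arm", "arguments": {"linear": [[-2, 4, 35], [-2, 4, 70], [-2, 4, 100], [-2, 4, 115], [-2, 4, 125], [-2, 4, 133], [-2, 4, 140], [-2, 4, 140]], "delta_rot": [[0, 0, 0], [0, 0, 0], [0, 0, 0], [0, 0, 0], [0, 0, 0], [0, 0, 0], [0, 0, 0], [0, 0, 0]]}}

```text
clock: 12.97
tcp_pos: [512.3, -349.4, 11.2]
ee_rot: [[1.0, -0.014, 0.0], [-0.014, -1.0, -0.0], [0.0, 0.0, -1.0]]
contact_force: [-0.3, -0.4, -2.7]
width: 15.6
finger_force: 59.9
```

Request:
{"name": "move_arm", "arguments": {"linear": [[0, 0, 5], [0, 0, 5], [0, 0, 5]], "delta_rot": [[0, 0, 0], [0, 0, 0], [0, 0, 0]]}}

```text
clock: 13.22
tcp_pos: [512.2, -349.9, 6.7]
ee_rot: [[1.0, -0.015, 0.001], [-0.015, -1.0, -0.001], [0.001, 0.001, -1.0]]
contact_force: [-0.7, -0.7, -2.4]
width: 16.0
finger_force: 59.8
```

Request:
{"name": "move_arm", "arguments": {"linear": [[0, 0, 0], [0, 0, 0], [0, 0, 0], [0, 0, 0], [0, 0, -20], [0, 0, -60], [0, 0, -100], [0, 0, -135], [0, 0, -135]], "delta_rot": [[0, 0, 0], [0, 0, 0], [0, 0, 0], [0, 0, 0], [0, 0, 0], [0, 0, 0], [0, 0, 0], [0, 0, 0], [0, 0, 0]], "gripper": -0.34}}

```text
clock: 13.97
tcp_pos: [516.4, -352.0, 150.0]
ee_rot: [[1.0, -0.015, 0.011], [-0.015, -1.0, -0.009], [0.011, 0.008, -1.0]]
contact_force: [1.2, -0.5, 0.1]
width: 28.0
finger_force: 0.0
```

```bash
python3 - <<'E'
from h import *
f=grab("wrist");np.savez("w6.npz",**{k:np.array(f[k]) for k in f})
c=f["color"].copy();cv2.imwrite("pics/w6.png",c)
x,y,a=t2w(0,-50);print(to(x,y,150,a))
E
```

```text
([-2.3, -53.2, -3.8], [0.006, -0.008, 0.0], 2)
```

View pics/w6.png

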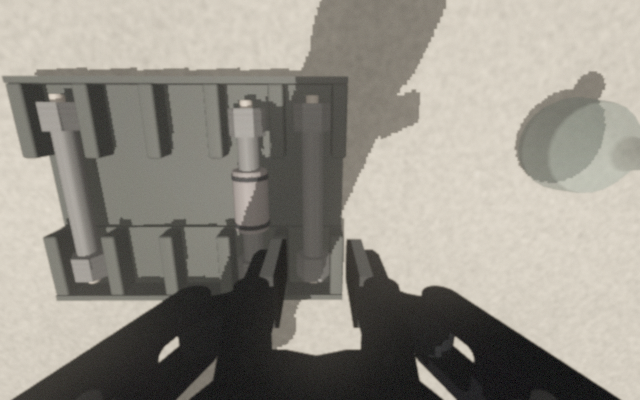

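The column lies in pocket 5, with its tip at (313,97). The jacketed column's tip is at (245,99) and its sleeve spans v of about 171–227. I'll measure the jacketed centre now.

```bash
python3 - <<'E'
from h import *
f=dict(np.load("w6.npz"))
T=ray(f,[(245.5,100),(313,98),(57,95)],20);print("tips",T[:,:2].round(1), "mid x", (T[:,0]-83).round(1))
print("sleeve top",ray(f,[(251,171),(252,228)],33)[:,:2].round(1)); print("axis", ray(f,[(247,120),(249,150),(251.5,200)],[20][0])[:,:2].round(1))
s=robot.get_state();print(s["tcp_pos"],to(511,-297.5,60,-1))
print(to(511,-297.5,8,-1)[0])
E
```

```text
tips [[ 592.1 -297.8]
 [ 592.9 -352.1]
 [ 598.  -148.2]] mid x [509.1 509.9 515. ]
sleeve top [[ 536.6 -300.8]
 [ 487.2 -298.3]]
axis [[ 576.4 -297.9]
 [ 551.9 -297.8]
 [ 508.3 -297. ]]
[ 514.83325994 -351.27523118  146.52044338] ([-5.3, -54.2, 86.2], [0.006, -0.008, 0.003], 3)
[-5.7, -54.5, 138.2]
```

Request:
{"name": "move_arm", "arguments": {"linear": [[-5, -54, 0], [-5, -54, 20], [-5, -54, 55], [-5, -54, 90], [-5, -54, 90], [-5, -54, 90]], "delta_rot": [[0.006, -0.008, 0], [0.006, -0.008, 0], [0.006, -0.008, 0], [0.006, -0.008, 0], [0.006, -0.008, 0], [0.006, -0.008, 0]], "gripper": 0.08}}

```text
clock: 14.52
tcp_pos: [505.7, -294.7, 49.0]
ee_rot: [[1.0, -0.015, -0.012], [-0.015, -1.0, 0.009], [-0.013, -0.009, -1.0]]
contact_force: [0.2, 0.2, 1.0]
width: 46.4
finger_force: 0.0
```

```bash
python3 - <<'E'
from h import *
print(to(510.5,-297.5,7,-1))
E
```

```text
([5.4, 3.1, 41.9], [-0.009, 0.013, 0.003], 2)
```

Request:
{"name": "move_arm", "arguments": {"linear": [[0, 0, 0], [0, 0, 0], [0, 0, 0]], "delta_rot": [[0, 0, 0], [0, 0, 0], [0, 0, 0]]}}

```text
clock: 14.77
tcp_pos: [509.1, -296.6, 53.3]
ee_rot: [[1.0, -0.015, -0.005], [-0.015, -1.0, 0.004], [-0.005, -0.004, -1.0]]
contact_force: [0.9, 0.1, 0.4]
width: 46.1
finger_force: 0.0
```

```bash
python3 - <<'E'
from h import *
print(robot.get_state()["tcp_pos"],to(510.5,-297.5,7,-1))
E
```

```text
[ 509.07734979 -296.5623371    53.26101666] ([1.7, 1.1, 46.2], [-0.004, 0.005, 0.002], 2)
```

Request:
{"name": "move_arm", "arguments": {"linear": [[1, 1, 20], [1, 1, 38], [1, 1, 46], [1, 1, 46], [1, 1, 46], [1, 1, 46]], "delta_rot": [[0, 0, 0], [0, 0, 0], [0, 0, 0], [0, 0, 0], [0, 0, 0], [0, 0, 0]]}}

```text
clock: 15.27
tcp_pos: [509.2, -296.8, 6.4]
ee_rot: [[1.0, -0.015, -0.006], [-0.015, -1.0, 0.005], [-0.006, -0.005, -1.0]]
contact_force: [0.4, -0.3, 0.4]
width: 46.1
finger_force: 0.0
```

Request:
{"name": "move_arm", "arguments": {"linear": [[0, 0, 0], [0, 0, 0], [0, 0, 0], [0, 0, 0], [0, 0, 0], [0, 0, 0]], "delta_rot": [[0, 0, 0], [0, 0, 0], [0, 0, 0], [0, 0, 0], [0, 0, 0], [0, 0, 0]], "gripper": -1}}

```text
clock: 15.77
tcp_pos: [509.2, -296.8, 6.6]
ee_rot: [[1.0, -0.015, -0.006], [-0.015, -1.0, 0.005], [-0.006, -0.005, -1.0]]
contact_force: [-1.2, -0.1, 6.0]
width: 28.0
finger_force: 59.2
```

Request:
{"name": "move_arm", "arguments": {"linear": [[0, 0, -10], [0, 0, -30], [0, 0, -60], [0, 0, -100], [0, 0, -140], [0, 0, -180], [0, 0, -195], [0, 0, -195], [0, 0, -195]], "delta_rot": [[0, 0, 0], [0, 0, 0], [0, 0, 0], [-0.005, 0.006, 0], [-0.005, 0.006, 0], [-0.005, 0.006, 0], [-0.005, 0.006, 0], [-0.005, 0.006, 0], [-0.005, 0.006, 0]]}}

```text
clock: 16.52
tcp_pos: [509.5, -297.5, 200.1]
ee_rot: [[1.0, -0.015, -0.002], [-0.015, -1.0, 0.0], [-0.002, -0.0, -1.0]]
contact_force: [0.3, 0.6, -4.5]
width: 28.1
finger_force: 59.8
```

```bash
python3 - <<'E'
from h import *
s=robot.get_state();print(s["tcp_pos"],s["width"],s["ee_rot"][:,2])
f=grab("wrist");np.savez("w7.npz",**{k:np.array(f[k]) for k in f})
E_=s["ee_rot"]
def tp(x,y,z): return s["tcp_pos"]+E_@np.array([x,y,z])
print("pred tip +83:",proj(f,[tp(83,0,-17),tp(77,0,-30)]))
g=cv2.cvtColor(f["color"],cv2.COLOR_BGR2GRAY);print(g[60:150,316].tolist())
x,y=r2w(0,170);print(to(x,y,200,5.72))
E
```

```text
[ 509.53883203 -297.47873676  200.10914753] 28.135991830072733 [-1.89757775e-03  4.02752080e-04 -9.99998118e-01]
pred tip +83: [[316.17271395  70.81751956]
 [316.27616822  86.73643693]]
[128, 127, 127, 124, 124, 124, 121, 122, 115, 100, 87, 100, 122, 130, 133, 135, 135, 134, 131, 131, 131, 130, 131, 132, 129, 131, 130, 129, 120, 109, 102, 98, 98, 95, 97, 98, 96, 96, 102, 96, 93, 93, 94, 92, 94, 88, 96, 97, 97, 96, 97, 96, 92, 93, 92, 91, 91, 92, 92, 94, 94, 95, 93, 94, 92, 94, 92, 94, 90, 92, 94, 93, 92, 92, 92, 93, 89, 90, 91, 93, 91, 92, 92, 95, 92, 92, 93, 90, 90, 93]
([18.2, -662.1, -0.3], [-0.002, 0.005, -0.115], 16)
```

Request:
{"name": "move_arm", "arguments": {"linear": [[18, -380, 0], [18, -380, 0], [18, -380, 0], [18, -380, 0], [18, -380, 0], [18, -380, 0], [18, -380, 0], [18, -380, 0], [18, -380, 0], [18, -380, 0]], "delta_rot": [[0, 0, -0.115], [0, 0, -0.115], [0, 0, -0.115], [0, 0, -0.115], [0, 0, -0.115], [0, 0, -0.115], [0, 0, -0.115], [0, 0, -0.115], [0, 0, -0.115], [0, 0, -0.115]]}}

```text
clock: 17.4
tcp_pos: [530.5, 92.5, 198.4]
ee_rot: [[0.994, 0.112, -0.006], [0.112, -0.994, 0.007], [-0.005, -0.008, -1.0]]
contact_force: [0.2, 1.9, -3.5]
width: 28.2
finger_force: 60.1
```

```bash
python3 - <<'E'
from h import *
s=robot.get_state();x,y=r2w(0,170);print(s["tcp_pos"],s["joint_positions"].round(),s["width"],to(x,y,200,5.72))
E
```

```text
[530.51528763  92.45389593 198.38144406] [  33.   11.  -50.  100.    8.   73. -103.] 28.197222986701455 ([36.5, -269.8, 0.3], [-0.008, 0.005, 0.013], 7)
```

Request:
{"name": "move_arm", "arguments": {"linear": [[37, -276, 0], [37, -276, 0], [37, -276, 0], [37, -276, 0], [37, -276, 0], [37, -276, 0], [37, -276, 0], [37, -276, 0], [37, -276, 0], [37, -276, 0]], "delta_rot": [[0, 0, 0], [0, 0, 0], [0, 0, 0], [0, 0, 0], [0, 0, 0], [0, 0, 0], [0, 0, 0], [0, 0, 0], [0, 0, 0], [0, 0, 0]]}}

```text
clock: 18.23
tcp_pos: [541.9, 359.1, 197.8]
ee_rot: [[0.995, 0.101, -0.006], [0.1, -0.995, -0.002], [-0.006, 0.001, -1.0]]
contact_force: [0.4, -0.6, -3.1]
width: 28.0
finger_force: 60.5
```

Request:
{"name": "move_arm", "arguments": {"linear": [[0, 0, 0], [0, 0, 0], [0, 0, 0], [0, 0, 0]], "delta_rot": [[0, 0, 0], [0, 0, 0], [0, 0, 0], [0, 0, 0]]}}

```text
clock: 18.57
tcp_pos: [543.1, 359.3, 200.7]
ee_rot: [[0.995, 0.098, -0.002], [0.098, -0.995, 0.0], [-0.002, -0.001, -1.0]]
contact_force: [0.4, 0.4, -4.2]
width: 28.3
finger_force: 60.5
```

```bash
python3 - <<'E'
from h import *
s=robot.get_state();x,y=r2w(0,170);print(s["tcp_pos"],s["joint_positions"].round(),s["width"],to(x,y,120,5.72))
f=grab("wrist");np.savez("w8.npz",**{k:np.array(f[k]) for k in f})
c=f["color"].copy()
for X in[(55,170,76),(88,170,86),(48,154,86),(32,154,86),(48,186,86),(32,186,86),(83,70,76),(55,70,76)]:
    u=proj(f,[[*r2w(*X[:2]),X[2]]])[0];cv2.circle(c,(int(u[0]),int(u[1])),3,(0,0,255),1)
t=grab("top")["color"][150:270,200:450]
cv2.imwrite("pics/w8.png",np.vstack([c[20:300],cv2.resize(t,(640,307))]))
E
```

```text
[543.12128226 359.30328953 200.67395208] [   2.   28.  -52.   84.   22.   79. -135.] 28.259779430974714 ([-5.9, -5.9, 80.7], [-0.001, 0.002, -0.001], 2)
```

View pics/w8.png

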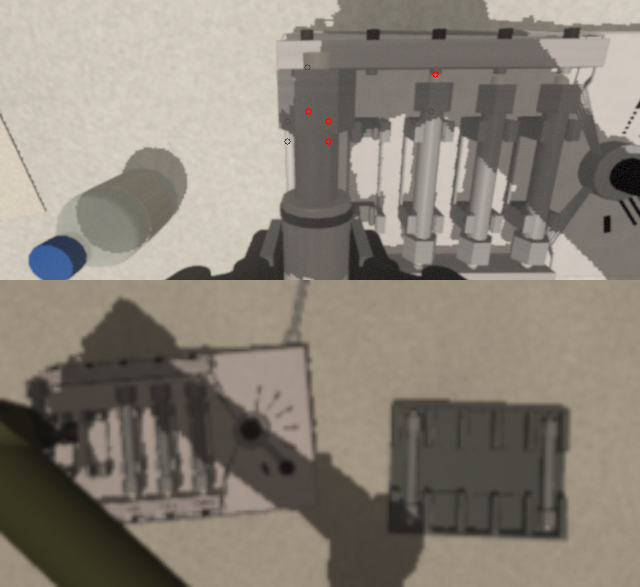

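The model overlays well (lane 3 tip and nut match), the tray hasn't moved, and the jacketed column is held straight. I'll align over lane 1.

Request:
{"name": "move_arm", "arguments": {"linear": [[-6, -6, 10], [-6, -6, 40], [-6, -6, 70], [-6, -6, 81], [-6, -6, 81], [-6, -6, 81], [-6, -6, 81], [-6, -6, 81]], "delta_rot": [[0, 0, 0], [0, 0, 0], [0, 0, 0], [0, 0, 0], [0, 0, 0], [0, 0, 0], [0, 0, 0], [0, 0, 0]]}}

```text
clock: 19.33
tcp_pos: [536.8, 367.0, 121.8]
ee_rot: [[0.995, 0.1, 0.001], [0.1, -0.995, 0.003], [0.001, -0.003, -1.0]]
contact_force: [1.8, -1.3, -2.8]
width: 28.2
finger_force: 60.5
```

```bash
python3 - <<'E'
from h import *
s=robot.get_state();x,y=r2w(0,170);print(s["tcp_pos"],s["width"],s["contact_force"],to(x,y,100,5.72))
E
```

```text
[536.78296751 367.01842147 121.78184224] 28.164346935916527 [ 1.78281629 -1.3496807  -2.77790707] ([-0.5, 2.4, 21.8], [-0.003, -0.001, 0.0], 1)
```

Request:
{"name": "move_arm", "arguments": {"linear": [[0, 2, 8], [0, 2, 16], [0, 2, 20], [0, 2, 20], [0, 2, 20], [0, 2, 20]], "delta_rot": [[0, 0, 0], [0, 0, 0], [0, 0, 0], [0, 0, 0], [0, 0, 0], [0, 0, 0]]}}

```text
clock: 19.83
tcp_pos: [536.1, 364.1, 99.7]
ee_rot: [[0.995, 0.1, -0.002], [0.1, -0.995, 0.001], [-0.002, -0.001, -1.0]]
contact_force: [0.2, -0.2, -2.7]
width: 27.9
finger_force: 60.5
```

```bash
python3 - <<'E'
from h import *
s=robot.get_state();x,y=r2w(0,170);print(s["tcp_pos"],s["width"],s["contact_force"],to(x,y,62,5.72))
E
```

```text
[536.09504993 364.0818683   99.67944619] 27.852237401602245 [ 0.23712987 -0.22440847 -2.70219605] ([0.5, -0.5, 37.7], [-0.001, 0.002, 0.0], 1)
```

Now pressing down slowly.

Request:
{"name": "move_arm", "arguments": {"linear": [[0.5, -0.5, 8], [0.5, -0.5, 14], [0.5, -0.5, 19], [0.5, -0.5, 23], [0.5, -0.5, 27], [0.5, -0.5, 30], [0.5, -0.5, 33], [0.5, -0.5, 35], [0.5, -0.5, 37], [0.5, -0.5, 37]], "delta_rot": [[0, 0, 0], [0, 0, 0], [0, 0, 0], [0, 0, 0], [0, 0, 0], [0, 0, 0], [0, 0, 0], [0, 0, 0], [0, 0, 0], [0, 0, 0]]}}

```text
clock: 20.67
tcp_pos: [536.3, 364.9, 62.7]
ee_rot: [[0.995, 0.1, -0.002], [0.1, -0.995, 0.002], [-0.002, -0.002, -1.0]]
contact_force: [0.2, 0.4, -0.8]
width: 28.3
finger_force: 61.1
```

Request:
{"name": "move_arm", "arguments": {"linear": [[0, 0, 1], [0, 0, 2], [0, 0, 2]], "delta_rot": [[0, 0, 0], [0, 0, 0], [0, 0, 0]]}}

```text
clock: 20.92
tcp_pos: [536.3, 365.0, 62.5]
ee_rot: [[0.995, 0.1, -0.001], [0.1, -0.995, 0.001], [-0.001, -0.001, -1.0]]
contact_force: [-3.0, -2.1, 9.2]
width: 28.1
finger_force: 62.1
```

Request:
{"name": "move_arm", "arguments": {"linear": [[0, 0, 0], [0, 0, 0], [0, 0, 0], [0, 0, 0], [0, 0, 0], [0, 0, -20], [0, 0, -60], [0, 0, -100], [0, 0, -120], [0, 0, -120]], "delta_rot": [[0, 0, 0], [0, 0, 0], [0, 0, 0], [0, 0, 0], [0, 0, 0], [0, 0, 0], [0, 0, 0], [0, 0, 0], [0, 0, 0], [0, 0, 0]], "gripper": 0.04}}

```text
clock: 21.75
tcp_pos: [538.7, 366.9, 186.7]
ee_rot: [[0.995, 0.1, 0.006], [0.1, -0.995, 0.006], [0.006, -0.006, -1.0]]
contact_force: [-0.0, 1.1, -0.6]
width: 44.6
finger_force: 0.0
```

```bash
python3 - <<'E'
from h import *
s=robot.get_state();x,y=r2w(0,70);print(s["tcp_pos"],s["width"],to(x,y,170,5.72))
f=grab("wrist");np.savez("w9.npz",**{k:np.array(f[k]) for k in f});c=f["color"].copy()
for X in[(83,170,76),(77,170,89),(55,170,76),(27,170,91),(-27,170,91)]:
    u=proj(f,[[*r2w(*X[:2]),X[2]]])[0];cv2.circle(c,(int(u[0]),int(u[1])),3,(0,0,255),1)
cv2.imwrite("pics/w9.png",cv2.resize(c[0:300,150:550],None,fx=1.8,fy=1.8))
E
```

```text
[538.72123245 366.85285435 186.73227829] 44.560012937987935 ([-2.5, 102.0, 16.1], [-0.006, -0.006, 0.0], 3)
```

View pics/w9.png

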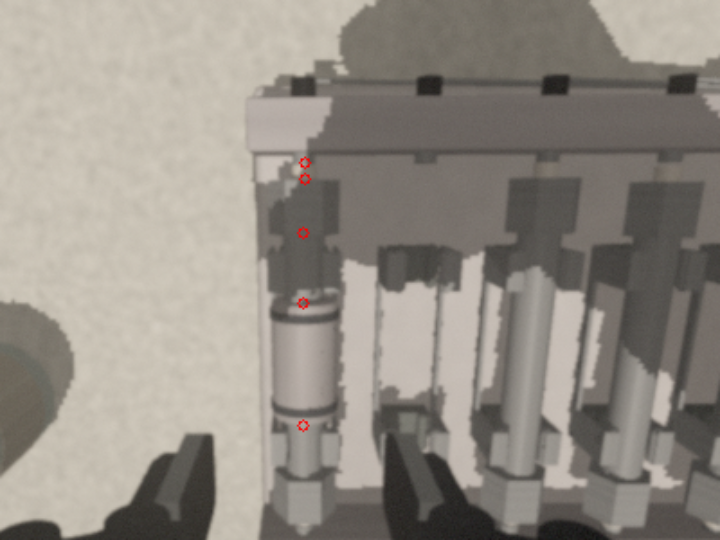

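The jacketed column is home in lane 1, and its tip, sleeve and nuts match the predicted points. Next is lane 3.

Request:
{"name": "move_arm", "arguments": {"linear": [[-4, 100, 0], [-4, 100, 0], [-4, 100, 30], [-4, 100, 57], [-4, 100, 57], [-4, 100, 57], [-4, 100, 57], [-4, 100, 57]], "delta_rot": [[0, 0, 0], [0, 0, 0], [0, 0, 0], [0, 0, 0], [0, 0, 0], [0, 0, 0], [0, 0, 0], [0, 0, 0]], "gripper": -0.29}}

```text
clock: 22.47
tcp_pos: [542.8, 266.6, 125.1]
ee_rot: [[0.995, 0.102, -0.0], [0.102, -0.995, 0.003], [0.0, -0.003, -1.0]]
contact_force: [1.3, 0.3, 0.9]
width: 30.5
finger_force: 0.0
```

```bash
python3 - <<'E'
from h import *
s=robot.get_state();x,y=r2w(0,70);print(s["tcp_pos"],s["width"],to(x,y,59,5.72))
g=cv2.cvtColor(grab("top")["color"],cv2.COLOR_BGR2GRAY);print(g[205,340:432].tolist());print(g[185:262,375].tolist())
E
```

```text
[542.80496502 266.62465295 125.06958718] 30.50719404315796 ([3.5, 2.0, 66.1], [-0.003, -0.0, 0.002], 2)
[148, 147, 142, 140, 141, 143, 146, 145, 144, 143, 143, 139, 115, 64, 73, 76, 78, 72, 70, 83, 103, 105, 104, 91, 60, 51, 59, 77, 73, 72, 73, 73, 73, 73, 73, 72, 73, 72, 65, 57, 70, 73, 71, 67, 72, 72, 73, 72, 72, 72, 71, 63, 50, 59, 69, 65, 61, 71, 72, 72, 72, 72, 71, 71, 62, 46, 53, 69, 69, 68, 67, 57, 56, 67, 87, 86, 77, 65, 48, 52, 71, 77, 109, 142, 145, 142, 142, 142, 141, 143, 146, 148]
[140, 141, 141, 139, 136, 139, 139, 138, 138, 137, 136, 116, 85, 69, 63, 66, 72, 72, 73, 73, 72, 73, 73, 72, 73, 73, 73, 73, 72, 73, 73, 72, 73, 73, 73, 73, 72, 73, 72, 72, 73, 72, 73, 73, 72, 72, 72, 61, 64, 72, 73, 74, 74, 74, 74, 73, 73, 74, 74, 73, 72, 57, 41, 54, 82, 122, 140, 140, 137, 136, 136, 134, 116, 100, 100, 121, 134]
```

Request:
{"name": "move_arm", "arguments": {"linear": [[3, 1, 30], [3, 1, 55], [3, 1, 66], [3, 1, 66], [3, 1, 66]], "delta_rot": [[0, 0, 0], [0, 0, 0], [0, 0, 0], [0, 0, 0], [0, 0, 0]]}}

```text
clock: 22.93
tcp_pos: [545.5, 264.8, 58.2]
ee_rot: [[0.995, 0.101, -0.002], [0.101, -0.995, 0.002], [-0.002, -0.002, -1.0]]
contact_force: [0.2, 0.3, 1.2]
width: 30.4
finger_force: 0.0
```

```bash
sed -i 's/g<62/g<92/; s/m=cv2.morph/m=cv2.morphologyEx(m,cv2.MORPH_CLOSE,np.ones((7,7)));m=cv2.morph/' trk.py; python3 - <<'E'
from trk import *
t=grab("top");b,X,s=toptray(t);print(b.round(1).tolist(),X.round(0).tolist(),X.mean(0).round(1),s)
s=robot.get_state();x,y=r2w(0,70);print(s["tcp_pos"],s["width"],to(x,y,59,5.72))
E
```

```text
[[325.0, 197.0], [421.0, 197.0], [421.0, 274.0], [325.0, 274.0]] [[612.0, -11.0], [620.0, -375.0], [330.0, -377.0], [322.0, -16.0]] [ 470.9 -194.9] [   0   27   97   78 5123]
[546.16443887 265.0614132   59.04184714] 30.116218799769864 ([0.3, -0.1, 0.0], [-0.002, 0.0, 0.001], 1)
```

```bash
cat > trk.py <<'E'
from h import *
def cross(a,th=105):
    """first index where profile drops below th and stays dark, subpixel"""
    for i in range(1,len(a)-3):
        if a[i]<th and a[i+1]<th and a[i+2]<th and a[i+3]<th: return i-(th-a[i])/max(a[i-1]-a[i],1)
    return np.nan
def track():
    t=grab("top");g=cv2.cvtColor(t["color"],cv2.COLOR_BGR2GRAY).astype(float)
    R=np.array([(459-cross(g[v,459:380:-1]),v) for v in range(206,240)]);T=np.array([(u,165+cross(g[165:240,u])) for u in range(364,412)])
    out=[]
    for P in(R,T):
        P=P[~np.isnan(P[:,0]+P[:,1])]
        X=ray(t,P,30)[:,:2];vx,vy,x,y=cv2.fitLine(X.astype(np.float32),cv2.DIST_HUBER,0,.01,.01).ravel();out.append((vx,vy,x,y))
    a,b=out; r=-248+0*1
    yr=a[3]+(514-a[2])*a[1]/a[0]; xt=b[2]+(-248-b[3])*b[0]/b[1]
    return round(float(yr),1),round(float(xt),1),round(float(np.arctan(a[1]/a[0])),3),round(float(np.arctan(-b[0]/b[1])),3)
if __name__=="__main__": print(track())
E
python3 trk.py; python3 trk.py
```

```text
(-373.7, 616.9, -0.073, -0.03)
(-373.7, 616.8, -0.073, -0.03)
```

Request:
{"name": "move_arm", "arguments": {"linear": [[0, 0, 0], [0, 0, 0], [0, 0, 0], [0, 0, 0], [0, 0, 0], [0, 0, 0]], "delta_rot": [[0, 0, 0], [0, 0, 0], [0, 0, 0], [0, 0, 0], [0, 0, 0], [0, 0, 0]], "gripper": -1}}

```text
clock: 23.58
tcp_pos: [546.4, 265.6, 59.3]
ee_rot: [[0.995, 0.101, 0.001], [0.101, -0.995, 0.003], [0.001, -0.003, -1.0]]
contact_force: [0.1, 1.6, 5.5]
width: 16.0
finger_force: 58.7
```

Request:
{"name": "move_arm", "arguments": {"linear": [[0, 0, -5], [0, 0, -10], [0, 0, -15], [0, 0, -20], [0, 0, -30], [0, 0, -60], [0, 0, -95], [0, 0, -135], [0, 0, -140], [0, 0, -140]], "delta_rot": [[0, 0, 0], [0, 0, 0], [0, 0, 0], [0, 0, 0], [0, 0, 0], [0, 0, 0], [0, 0, 0], [0, 0, 0], [0, 0, 0], [0, 0, 0]]}}

```text
clock: 24.42
tcp_pos: [547.7, 264.4, 201.7]
ee_rot: [[0.995, 0.099, 0.005], [0.099, -0.995, 0.002], [0.005, -0.002, -1.0]]
contact_force: [0.6, -0.5, -3.0]
width: 16.0
finger_force: 59.3
```

```bash
python3 trk.py; python3 - <<'E'
from h import *
s=robot.get_state();x,y,a=t2w(0,-50);print(s["tcp_pos"],s["width"],to(x,y,200,a))
E
```

```text
(-373.7, 616.8, -0.073, -0.03)
[546.47577038 263.43296584 198.9587309 ] 16.178271109526744 ([-88.8, 555.4, -1.3], [-0.0, -0.001, 0.114], 14)
```

Request:
{"name": "move_arm", "arguments": {"linear": [[-89, 380, 0], [-89, 380, 0], [-89, 380, 0], [-89, 380, 0], [-89, 380, 0], [-89, 380, 0], [-89, 380, 0], [-89, 380, 0], [-89, 380, 0], [-89, 380, 0]], "delta_rot": [[0, 0, 0.114], [0, 0, 0.114], [0, 0, 0.114], [0, 0, 0.114], [0, 0, 0.114], [0, 0, 0.114], [0, 0, 0.114], [0, 0, 0.114], [0, 0, 0.114], [0, 0, 0.114]]}}

```text
clock: 25.3
tcp_pos: [491.6, -131.5, 194.9]
ee_rot: [[1.0, -0.023, -0.007], [-0.023, -1.0, -0.002], [-0.007, 0.002, -1.0]]
contact_force: [-1.2, -1.7, -3.5]
width: 15.7
finger_force: 59.6
```

Request:
{"name": "move_arm", "arguments": {"linear": [[20, 174, 0], [20, 174, 0], [20, 174, 0], [20, 174, 0], [20, 174, 40], [20, 174, 50], [20, 174, 50], [20, 174, 50], [20, 174, 50], [20, 174, 50]], "delta_rot": [[0, 0, 0], [0, 0, 0], [0, 0, 0], [0, 0, 0], [0, 0, 0], [0, 0, 0], [0, 0, 0], [0, 0, 0], [0, 0, 0], [0, 0, 0]]}}

```text
clock: 26.13
tcp_pos: [514.0, -296.4, 148.7]
ee_rot: [[1.0, -0.012, 0.0], [-0.012, -1.0, -0.0], [0.0, 0.0, -1.0]]
contact_force: [0.1, -0.3, -2.6]
width: 16.0
finger_force: 59.4
```

```bash
python3 - <<'E'
from h import *
s=robot.get_state();x,y,a=t2w(0,-50);print(s["tcp_pos"],s["width"],s["contact_force"],to(x,y,6,a))
E
```

```text
[ 514.0185651  -296.41893605  148.74931172] 15.991517152059407 [ 0.0700605  -0.33001451 -2.58612218] ([-0.8, 1.5, 142.7], [0.0, -0.0, 0.003], 4)
```

Request:
{"name": "move_arm", "arguments": {"linear": [[-2, 1, 35], [-2, 1, 70], [-2, 1, 100], [-2, 1, 120], [-2, 1, 130], [-2, 1, 136], [-2, 1, 141], [-2, 1, 141], [-2, 1, 141], [-2, 1, 141]], "delta_rot": [[0, 0, 0], [0, 0, 0], [0, 0, 0], [0, 0, 0], [0, 0, 0], [0, 0, 0], [0, 0, 0], [0, 0, 0], [0, 0, 0], [0, 0, 0]]}}

```text
clock: 26.97
tcp_pos: [511.5, -298.8, 7.6]
ee_rot: [[1.0, -0.014, 0.0], [-0.014, -1.0, -0.001], [0.0, 0.001, -1.0]]
contact_force: [-0.3, -0.2, -2.7]
width: 15.9
finger_force: 59.7
```

Request:
{"name": "move_arm", "arguments": {"linear": [[0, 0, 1.5], [0, 0, 1.5], [0, 0, 1.5], [0, 0, 1.5], [0, 0, -20], [0, 0, -60], [0, 0, -100], [0, 0, -140], [0, 0, -180], [0, 0, -190]], "delta_rot": [[0, 0, 0], [0, 0, 0], [0, 0, 0], [0, 0, 0], [0, 0, 0], [0, 0, 0], [0, 0, 0], [0, 0, 0], [0, 0, 0], [0, 0, 0]], "gripper": -0.34}}

```text
clock: 27.8
tcp_pos: [514.2, -299.7, 203.8]
ee_rot: [[1.0, -0.014, 0.007], [-0.014, -1.0, -0.006], [0.007, 0.005, -1.0]]
contact_force: [1.1, 0.5, 0.4]
width: 28.3
finger_force: 0.0
```

Request:
{"name": "move_arm", "arguments": {"linear": [[0, -380, 0], [0, -380, 0], [0, -380, 0], [0, -380, 0], [0, -380, 0], [0, -380, 0], [0, -380, 0], [0, -380, 0], [0, -380, 0], [0, -380, 0]], "delta_rot": [[0, 0, -0.115], [0, 0, -0.115], [0, 0, -0.115], [0, 0, -0.115], [0, 0, -0.115], [0, 0, -0.115], [0, 0, -0.115], [0, 0, -0.115], [0, 0, -0.115], [0, 0, -0.115]]}}

```text
clock: 28.63
tcp_pos: [515.0, 91.4, 197.4]
ee_rot: [[0.994, 0.113, -0.0], [0.113, -0.994, 0.005], [0.001, -0.005, -1.0]]
contact_force: [-0.5, 0.0, -0.1]
width: 27.7
finger_force: 0.0
```

```bash
python3 - <<'E'
from h import *
s=robot.get_state();x,y=r2w(0,20);print(s["tcp_pos"],s["width"],to(x,y,130,5.72))
E
```

```text
[515.00290981  91.3893527  197.44256505] 27.670657283102035 ([50.2, -118.8, 68.1], [-0.005, -0.0, 0.013], 4)
```

Request:
{"name": "move_arm", "arguments": {"linear": [[48, -128, 0], [48, -128, 0], [48, -128, 0], [48, -128, 30], [48, -128, 68], [48, -128, 68], [48, -128, 68], [48, -128, 68], [48, -128, 68], [48, -128, 68]], "delta_rot": [[0, 0, 0], [0, 0, 0], [0, 0, 0], [0, 0, 0], [0, 0, 0], [0, 0, 0], [0, 0, 0], [0, 0, 0], [0, 0, 0], [0, 0, 0]]}}

```text
clock: 29.47
tcp_pos: [552.2, 213.5, 130.8]
ee_rot: [[0.995, 0.1, 0.002], [0.1, -0.995, 0.001], [0.002, -0.001, -1.0]]
contact_force: [-0.6, 0.3, 0.7]
width: 28.3
finger_force: 0.0
```

```bash
python3 trk.py; python3 - <<'E'
from h import *
s=robot.get_state();x,y=r2w(0,20);print(s["tcp_pos"],s["width"],to(x,y,59,5.72))
E
```

```text
(-373.8, 616.9, -0.073, -0.03)
[552.03304392 213.51845381 130.46714525] 28.53084666438633 ([-0.5, -1.9, 71.5], [-0.001, -0.001, 0.0], 2)
```

Request:
{"name": "move_arm", "arguments": {"linear": [[0, -2, 20], [0, -2, 45], [0, -2, 65], [0, -2, 71], [0, -2, 71], [0, -2, 71], [0, -2, 71]], "delta_rot": [[0, 0, 0], [0, 0, 0], [0, 0, 0], [0, 0, 0], [0, 0, 0], [0, 0, 0], [0, 0, 0]]}}

```text
clock: 30.1
tcp_pos: [551.6, 216.4, 59.3]
ee_rot: [[0.995, 0.101, 0.001], [0.101, -0.995, 0.002], [0.001, -0.002, -1.0]]
contact_force: [0.0, 0.6, -0.5]
width: 28.2
finger_force: 0.0
```

Request:
{"name": "move_arm", "arguments": {"linear": [[0, 0, 0], [0, 0, 0], [0, 0, 0], [0, 0, 0], [0, 0, 0], [0, 0, 0]], "delta_rot": [[0, 0, 0], [0, 0, 0], [0, 0, 0], [0, 0, 0], [0, 0, 0], [0, 0, 0]], "gripper": -1}}

```text
clock: 30.6
tcp_pos: [551.6, 215.9, 59.3]
ee_rot: [[0.995, 0.101, 0.001], [0.101, -0.995, 0.001], [0.001, -0.001, -1.0]]
contact_force: [-1.0, -2.2, 6.3]
width: 15.7
finger_force: 58.4
```

Request:
{"name": "move_arm", "arguments": {"linear": [[0, 0, -5], [0, 0, -10], [0, 0, -15], [0, 0, -20], [0, 0, -30], [0, 0, -60], [0, 0, -95], [0, 0, -135], [0, 0, -140], [0, 0, -140]], "delta_rot": [[0, 0, 0], [0, 0, 0], [0, 0, 0], [0, 0, 0], [0, 0, 0], [0, 0, 0], [0, 0, 0], [0, 0, 0], [0, 0, 0], [0, 0, 0]]}}

```text
clock: 31.43
tcp_pos: [552.5, 217.2, 201.8]
ee_rot: [[0.995, 0.101, 0.005], [0.101, -0.995, 0.003], [0.005, -0.002, -1.0]]
contact_force: [-0.0, -0.4, -4.0]
width: 16.1
finger_force: 59.3
```

```bash
python3 trk.py; python3 - <<'E'
from h import *
s=robot.get_state();x,y,a=t2w(0,0);print(s["tcp_pos"],s["width"],to(x,y,200,a))
E
```

```text
(-373.7, 616.9, -0.073, -0.029)
[551.2522151  216.12900555 199.05498385] 15.873843204378758 ([-84.0, 458.0, -1.5], [-0.001, -0.001, 0.116], 12)
```

Request:
{"name": "move_arm", "arguments": {"linear": [[-84, 300, 0], [-84, 300, 0], [-84, 300, 0], [-84, 300, 0], [-84, 300, 0], [-84, 300, 0], [-84, 300, 0], [-84, 300, 0], [-84, 300, 0]], "delta_rot": [[0, 0, 0.116], [0, 0, 0.116], [0, 0, 0.116], [0, 0, 0.116], [0, 0, 0.116], [0, 0, 0.116], [0, 0, 0.116], [0, 0, 0.116], [0, 0, 0.116]]}}

```text
clock: 32.23
tcp_pos: [494.5, -98.5, 195.0]
ee_rot: [[1.0, -0.025, -0.007], [-0.025, -1.0, -0.001], [-0.007, 0.001, -1.0]]
contact_force: [-0.3, -0.7, -2.6]
width: 16.2
finger_force: 59.5
```

Request:
{"name": "move_arm", "arguments": {"linear": [[18, 157, 0], [18, 157, 0], [18, 157, 0], [18, 157, 0], [18, 157, 40], [18, 157, 50], [18, 157, 50], [18, 157, 50], [18, 157, 50], [18, 157, 50]], "delta_rot": [[0, 0, 0], [0, 0, 0], [0, 0, 0], [0, 0, 0], [0, 0, 0], [0, 0, 0], [0, 0, 0], [0, 0, 0], [0, 0, 0], [0, 0, 0]]}}

```text
clock: 33.07
tcp_pos: [514.4, -247.5, 148.9]
ee_rot: [[1.0, -0.013, 0.0], [-0.013, -1.0, -0.0], [0.0, 0.0, -1.0]]
contact_force: [0.5, 0.6, -2.9]
width: 16.1
finger_force: 59.4
```

```bash
python3 - <<'E'
from h import *
f=grab("wrist");np.savez("w10.npz",**{k:np.array(f[k]) for k in f})
s=robot.get_state();x,y,a=t2w(0,0);print(s["tcp_pos"],s["width"],s["contact_force"],to(x,y,6,a))
E
```

```text
[ 514.22877422 -247.79705657  148.85250332] 15.989558890906569 [ 1.13746465  0.26506846 -2.62295521] ([-0.3, 0.1, 142.9], [0.001, -0.0, 0.002], 4)
```

Request:
{"name": "move_arm", "arguments": {"linear": [[-1, 0, 35], [-1, 0, 70], [-1, 0, 100], [-1, 0, 120], [-1, 0, 130], [-1, 0, 136], [-1, 0, 142], [-1, 0, 142], [-1, 0, 142], [-1, 0, 142]], "delta_rot": [[0, 0, 0], [0, 0, 0], [0, 0, 0], [0, 0, 0], [0, 0, 0], [0, 0, 0], [0, 0, 0], [0, 0, 0], [0, 0, 0], [0, 0, 0]]}}

```text
clock: 33.95
tcp_pos: [512.8, -248.8, 6.5]
ee_rot: [[1.0, -0.015, 0.0], [-0.015, -1.0, -0.0], [0.0, 0.0, -1.0]]
contact_force: [-0.1, 0.4, -1.8]
width: 16.1
finger_force: 59.6
```

Request:
{"name": "move_arm", "arguments": {"linear": [[0, 0, 0.5], [0, 0, 0.5], [0, 0, 0.5], [0, 0, 0.5], [0, 0, -20], [0, 0, -60], [0, 0, -100], [0, 0, -140], [0, 0, -180], [0, 0, -190]], "delta_rot": [[0, 0, 0], [0, 0, 0], [0, 0, 0], [0, 0, 0], [0, 0, 0], [0, 0, 0], [0, 0, 0], [0, 0, 0], [0, 0, 0], [0, 0, 0]], "gripper": -0.34}}

```text
clock: 34.78
tcp_pos: [515.6, -249.5, 202.6]
ee_rot: [[1.0, -0.015, 0.007], [-0.014, -1.0, -0.005], [0.008, 0.005, -1.0]]
contact_force: [1.2, -0.1, 0.6]
width: 28.1
finger_force: 0.0
```

Request:
{"name": "move_arm", "arguments": {"linear": [[0, -330, 0], [0, -330, 0], [0, -330, 0], [0, -330, 0], [0, -330, 0], [0, -330, 0], [0, -330, 0], [0, -330, 0], [0, -330, 0], [0, -330, 0]], "delta_rot": [[0, 0, -0.115], [0, 0, -0.115], [0, 0, -0.115], [0, 0, -0.115], [0, 0, -0.115], [0, 0, -0.115], [0, 0, -0.115], [0, 0, -0.115], [0, 0, -0.115], [0, 0, -0.115]]}}

```text
clock: 35.62
tcp_pos: [516.5, 84.7, 195.6]
ee_rot: [[0.994, 0.106, -0.002], [0.106, -0.994, 0.001], [-0.001, -0.002, -1.0]]
contact_force: [0.5, -0.4, -0.3]
width: 28.7
finger_force: 0.0
```

Request:
{"name": "move_arm", "arguments": {"linear": [[47, -80, 0], [47, -80, 0], [47, -80, 0], [47, -80, 30], [47, -80, 68], [47, -80, 68], [47, -80, 68], [47, -80, 68], [47, -80, 68], [47, -80, 68]], "delta_rot": [[0, 0, 0], [0, 0, 0], [0, 0, 0], [0, 0, 0], [0, 0, 0], [0, 0, 0], [0, 0, 0], [0, 0, 0], [0, 0, 0], [0, 0, 0]]}}

```text
clock: 36.45
tcp_pos: [557.0, 165.8, 129.6]
ee_rot: [[0.995, 0.099, 0.002], [0.099, -0.995, 0.001], [0.002, -0.001, -1.0]]
contact_force: [0.8, 0.7, 0.8]
width: 28.2
finger_force: 0.0
```

```bash
python3 trk.py; python3 - <<'E'
from h import *
s=robot.get_state();x,y=r2w(0,-30);print(s["tcp_pos"],s["width"],to(x,y,59,5.72))
E
```

```text
(-373.8, 617.0, -0.073, -0.03)
[556.79176993 165.84560234 129.31554993] 28.16843081115949 ([-0.4, 0.2, 70.3], [-0.001, -0.001, -0.0], 2)
```

Request:
{"name": "move_arm", "arguments": {"linear": [[0, 0, 20], [0, 0, 45], [0, 0, 65], [0, 0, 70], [0, 0, 70], [0, 0, 70], [0, 0, 70]], "delta_rot": [[0, 0, 0], [0, 0, 0], [0, 0, 0], [0, 0, 0], [0, 0, 0], [0, 0, 0], [0, 0, 0]]}}

```text
clock: 37.08
tcp_pos: [556.7, 166.5, 59.2]
ee_rot: [[0.995, 0.1, 0.001], [0.1, -0.995, 0.002], [0.001, -0.002, -1.0]]
contact_force: [-0.2, -0.5, -0.7]
width: 27.9
finger_force: 0.0
```

Request:
{"name": "move_arm", "arguments": {"linear": [[0, 0, 0], [0, 0, 0], [0, 0, 0], [0, 0, 0], [0, 0, 0], [0, 0, 0]], "delta_rot": [[0, 0, 0], [0, 0, 0], [0, 0, 0], [0, 0, 0], [0, 0, 0], [0, 0, 0]], "gripper": -1}}

```text
clock: 37.58
tcp_pos: [556.7, 166.1, 59.2]
ee_rot: [[0.995, 0.1, 0.001], [0.1, -0.995, 0.001], [0.001, -0.001, -1.0]]
contact_force: [-1.7, -0.7, 7.3]
width: 16.3
finger_force: 58.4
```

Request:
{"name": "move_arm", "arguments": {"linear": [[0, 0, -5], [0, 0, -10], [0, 0, -15], [0, 0, -20], [0, 0, -30], [0, 0, -60], [0, 0, -95], [0, 0, -135], [0, 0, -140], [0, 0, -140]], "delta_rot": [[0, 0, 0], [0, 0, 0], [0, 0, 0], [0, 0, 0], [0, 0, 0], [0, 0, 0], [0, 0, 0], [0, 0, 0], [0, 0, 0], [0, 0, 0]]}}

```text
clock: 38.42
tcp_pos: [557.8, 167.0, 201.6]
ee_rot: [[0.995, 0.1, 0.005], [0.1, -0.995, 0.002], [0.005, -0.001, -1.0]]
contact_force: [0.2, -0.2, -3.0]
width: 16.3
finger_force: 59.2
```

```bash
python3 trk.py; python3 - <<'E'
from h import *
s=robot.get_state();x,y,a=t2w(0,50);print(s["tcp_pos"],s["width"],to(x,y,200,a))
E
```

```text
(-373.8, 617.0, -0.074, -0.031)
[556.3767294  166.08424298 198.93895615] 16.21811442919444 ([-77.8, 358.1, -1.4], [-0.001, -0.001, 0.115], 9)
```

Request:
{"name": "move_arm", "arguments": {"linear": [[-78, 250, 0], [-78, 250, 0], [-78, 250, 0], [-78, 250, 0], [-78, 250, 0], [-78, 250, 0], [-78, 250, 0], [-78, 250, 0], [-78, 250, 0]], "delta_rot": [[0, 0, 0.115], [0, 0, 0.115], [0, 0, 0.115], [0, 0, 0.115], [0, 0, 0.115], [0, 0, 0.115], [0, 0, 0.115], [0, 0, 0.115], [0, 0, 0.115]]}}

```text
clock: 39.22
tcp_pos: [501.6, -91.8, 195.5]
ee_rot: [[1.0, -0.018, -0.005], [-0.018, -1.0, 0.002], [-0.005, -0.002, -1.0]]
contact_force: [0.6, 1.3, -2.3]
width: 16.4
finger_force: 59.5
```

Request:
{"name": "move_arm", "arguments": {"linear": [[12, 107, 0], [12, 107, 0], [12, 107, 0], [12, 107, 20], [12, 107, 50], [12, 107, 50], [12, 107, 50], [12, 107, 50], [12, 107, 50], [12, 107, 50]], "delta_rot": [[0, 0, 0], [0, 0, 0], [0, 0, 0], [0, 0, 0], [0, 0, 0], [0, 0, 0], [0, 0, 0], [0, 0, 0], [0, 0, 0], [0, 0, 0]]}}

```text
clock: 40.05
tcp_pos: [514.6, -197.5, 148.8]
ee_rot: [[1.0, -0.014, 0.0], [-0.014, -1.0, -0.0], [0.0, 0.0, -1.0]]
contact_force: [0.0, -0.3, -3.3]
width: 16.2
finger_force: 59.4
```

```bash
python3 - <<'E'
from h import *
s=robot.get_state();x,y,a=t2w(0,50);print(s["tcp_pos"],s["width"],s["contact_force"],to(x,y,6,a))
f=grab("wrist");c=f["color"].copy()
E_=s["ee_rot"];P=[s["tcp_pos"]+E_@np.array([83,0,-16])]
Q=[[*t2w(83,yy)[:2],20] for yy in(100,0,-50,-100)]+[[*t2w(97,131)[:2],30],[*t2w(97,-131)[:2],30]]
for X in P+Q:
    u=proj(f,[X])[0];cv2.circle(c,(int(u[0]),int(u[1])),4,(0,0,255),1)
cv2.imwrite("pics/w11.png",c)
E
```

```text
[ 514.64073002 -197.54480835  148.75964581] 16.222788095733936 [ 0.00884499 -0.27837722 -3.33153105] ([0.1, 0.4, 142.8], [0.0, -0.0, 0.001], 4)
```

View pics/w11.png

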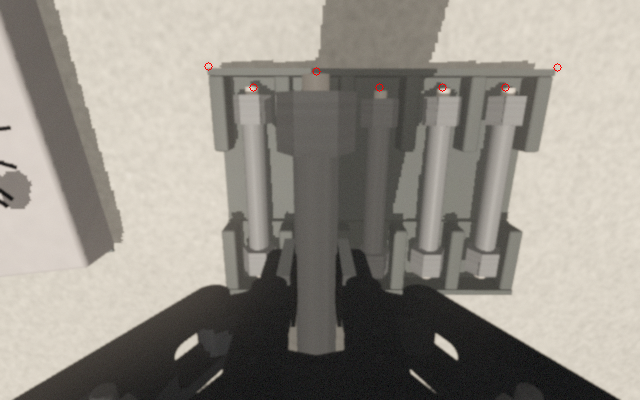

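The other columns lie in pockets 1, 3, 4 and 5, with tips at (253,88), (379,90), (443,88) and (509,88). Pocket 2 is below the held column, so I'm lowering it.

Request:
{"name": "move_arm", "arguments": {"linear": [[-3, 0, 35], [-3, 0, 70], [-3, 0, 100], [-3, 0, 120], [-3, 0, 130], [-3, 0, 136], [-3, 0, 142], [-3, 0, 142], [-3, 0, 142], [-3, 0, 142]], "delta_rot": [[0, 0, 0], [0, 0, 0], [0, 0, 0], [0, 0, 0], [0, 0, 0], [0, 0, 0], [0, 0, 0], [0, 0, 0], [0, 0, 0], [0, 0, 0]]}}

```text
clock: 40.93
tcp_pos: [511.3, -198.1, 6.4]
ee_rot: [[1.0, -0.015, 0.0], [-0.015, -1.0, -0.0], [0.0, 0.0, -1.0]]
contact_force: [-0.0, -0.2, -2.5]
width: 16.4
finger_force: 59.6
```

Request:
{"name": "move_arm", "arguments": {"linear": [[0, 0, 0.5], [0, 0, 0.5], [0, 0, 0.5], [0, 0, 0.5], [0, 0, -20], [0, 0, -60], [0, 0, -100], [0, 0, -140], [0, 0, -180], [0, 0, -220]], "delta_rot": [[0, 0, 0], [0, 0, 0], [0, 0, 0], [0, 0, 0], [0, 0, 0], [0, 0, 0], [0, 0, 0], [0, 0, 0], [0, 0, 0], [0, 0, 0]], "gripper": -0.34}}

```text
clock: 41.77
tcp_pos: [510.4, -197.6, 227.5]
ee_rot: [[1.0, -0.014, -0.001], [-0.014, -1.0, 0.0], [-0.001, -0.0, -1.0]]
contact_force: [2.2, 0.1, -0.3]
width: 28.0
finger_force: 0.0
```

```bash
python3 - <<'E'
from h import *
f=grab("wrist");g=cv2.cvtColor(f["color"],cv2.COLOR_BGR2GRAY)
# bright white plug tips / tube profile across channel at tray x=25, z 29
s=robot.get_state();print(s["tcp_pos"],s["width"])
for y in(100,50,0,-50,-100):
    u=proj(f,[[*t2w(20,y)[:2],29]])[0];r=g[int(u[1])-1:int(u[1])+2,int(u[0])-22:int(u[0])+23].mean(0).astype(int);print(y,u.round(),r.tolist())
(x,y),a=knob(.436);print(to(x,y,231,a+180))
E
```

```text
[ 514.76545691 -198.81895009  236.06684035] 28.159918476272004
100 [268. 149.] [136, 136, 136, 135, 135, 134, 136, 137, 135, 136, 134, 134, 132, 129, 132, 141, 148, 154, 156, 162, 164, 165, 160, 154, 151, 147, 138, 129, 121, 108, 94, 83, 78, 89, 116, 130, 133, 132, 132, 133, 132, 131, 132, 131, 131]
50 [316. 149.] [132, 130, 132, 132, 131, 132, 131, 133, 132, 131, 131, 131, 131, 129, 125, 106, 89, 85, 87, 86, 89, 93, 91, 90, 90, 90, 88, 90, 87, 82, 80, 80, 74, 72, 69, 70, 70, 69, 71, 68, 70, 69, 69, 69, 67]
0 [364. 149.] [69, 70, 70, 69, 70, 68, 68, 69, 69, 68, 70, 69, 69, 69, 73, 75, 80, 83, 85, 84, 87, 89, 89, 91, 88, 86, 87, 87, 86, 83, 82, 74, 70, 68, 69, 70, 70, 70, 70, 70, 72, 81, 107, 122, 125]
-50 [411. 149.] [124, 123, 126, 124, 125, 123, 124, 123, 124, 124, 119, 98, 81, 93, 108, 122, 132, 140, 145, 150, 157, 164, 167, 162, 157, 153, 148, 145, 135, 127, 123, 123, 122, 123, 123, 122, 122, 124, 124, 123, 123, 124, 124, 123, 125]
-100 [459. 149.] [123, 125, 123, 124, 124, 123, 118, 99, 81, 77, 77, 79, 86, 99, 113, 123, 132, 140, 145, 150, 156, 162, 165, 166, 161, 156, 154, 150, 143, 136, 127, 125, 124, 124, 126, 126, 127, 135, 166, 190, 200, 202, 202, 202, 202]
([-6.7, -236.2, 3.6], [0.009, -0.007, -0.812], 6)
```

Request:
{"name": "move_arm", "arguments": {"linear": [[-5, -237, 0], [-5, -237, 0], [-5, -237, 0], [-5, -237, 0], [-5, -237, 0], [-5, -237, 0], [-5, -237, 0], [-5, -237, 0], [-5, -237, 0], [-5, -237, 0]], "delta_rot": [[0, 0, -0.81], [0, 0, -0.81], [0, 0, -0.81], [0, 0, -0.81], [0, 0, -0.81], [0, 0, -0.81], [0, 0, -0.81], [0, 0, -0.81], [0, 0, -0.81], [0, 0, -0.81]], "gripper": 1}}

```text
clock: 42.65
tcp_pos: [509.2, 37.6, 225.2]
ee_rot: [[0.703, 0.711, -0.002], [0.711, -0.703, 0.0], [-0.001, -0.002, -1.0]]
contact_force: [0.1, -0.5, -0.6]
width: 85.7
finger_force: 0.0
```

Request:
{"name": "move_arm", "arguments": {"linear": [[0, 0, 0], [0, 0, 0], [0, 0, 0], [0, 0, 0]], "delta_rot": [[0, 0, 0], [0, 0, 0], [0, 0, 0], [0, 0, 0]]}}

```text
clock: 42.98
tcp_pos: [509.2, 38.6, 225.3]
ee_rot: [[0.701, 0.713, -0.002], [0.713, -0.701, 0.001], [-0.001, -0.002, -1.0]]
contact_force: [0.1, -0.3, -0.5]
width: 85.0
finger_force: 0.0
```

```bash
python3 - <<'E'
from h import *
f=grab("wrist");g=cv2.cvtColor(f["color"],cv2.COLOR_BGR2GRAY)
(x,y),a=knob(.436);print("expected",proj(f,[[x,y,100]])[0])
m=((g<60)*255).astype(np.uint8);m[245:]=0
n,l,st,ce=cv2.connectedComponentsWithStats(m)
for i in range(1,n):
    if st[i][4]>200:
        X=ray(f,[ce[i]],100)[0][:2]-np.array(r2w(0,-105));print(ce[i],np.hypot(*X),np.arctan2(X[1],X[0])-np.load("rack.npy")[2]+2.88)
print(robot.get_state()["tcp_pos"],to(513,39.5,87,44.6))
E
```

```text
expected [318.09965639 188.30816064]
[136.69327731   5.84453782] 147.17000439658264 4.701518778239047
[326.421875    99.06640625] 6.953431790536447 1.6935750197684343
[320.12276786 185.54241071] 72.59100429886149 0.4597248429343068
[509.1751614   38.79719944 225.33934732] ([3.3, 2.5, 138.3], [-0.002, 0.001, 0.016], 4)
```

Lever is still at bypass (q≈0.45). Descend and grip.

Request:
{"name": "move_arm", "arguments": {"linear": [[3, 2, 40], [3, 2, 80], [3, 2, 115], [3, 2, 138], [3, 2, 138], [3, 2, 138], [3, 2, 138]], "delta_rot": [[0, 0, 0], [0, 0, 0], [0, 0, 0], [0, 0, 0], [0, 0, 0], [0, 0, 0], [0, 0, 0]]}}

```text
clock: 43.62
tcp_pos: [513.7, 40.3, 89.0]
ee_rot: [[0.7, 0.714, 0.0], [0.714, -0.7, 0.001], [0.001, -0.001, -1.0]]
contact_force: [0.4, -0.7, 0.1]
width: 85.2
finger_force: 0.0
```

Request:
{"name": "move_arm", "arguments": {"linear": [[0, 0, 0], [0, 0, 0], [0, 0, 0], [0, 0, 0], [0, 0, 0], [0, 0, 0], [0, 0, 0], [0, 0, 0], [0, 0, 0], [0, 0, 0]], "delta_rot": [[0, 0, 0], [0, 0, 0], [0, 0, 0], [0, 0, 0], [0, 0, 0], [0, 0, 0], [0, 0, 0], [0, 0, 0], [0, 0, 0], [0, 0, 0]], "gripper": -1}}

```text
clock: 44.45
tcp_pos: [512.7, 39.9, 88.0]
ee_rot: [[0.7, 0.714, -0.002], [0.714, -0.7, 0.0], [-0.001, -0.001, -1.0]]
contact_force: [-0.7, -1.1, 6.3]
width: 20.5
finger_force: 58.5
```

```bash
python3 arc.py 0.873 6
```

```text
[512.7  39.9  88. ] r 72.40249697372249 q 0.42323515223661623 yaw 45.55476751259509 20.480073978080302 [-0.7 -1.1  6.3]
[-2.4, 5.6] -0.075
[-1.9, 11.2] -0.15
[-0.9, 16.7] -0.225
[0.5, 22.2] -0.3
[2.3, 27.5] -0.375
[4.5, 32.7] -0.45
```

Request:
{"name": "move_arm", "arguments": {"linear": [[0.2, 5.5, 0], [0.7, 11, 0], [1.6, 16.3, 0], [3, 21.5, 0], [4.7, 26.5, 0], [6.8, 31.6, 0], [6.8, 31.6, 0], [6.8, 31.6, 0], [6.8, 31.6, 0]], "delta_rot": [[0, 0, -0.075], [0, 0, -0.15], [0, 0, -0.225], [0, 0, -0.3], [0, 0, -0.375], [0, 0, -0.45], [0, 0, -0.45], [0, 0, -0.45], [0, 0, -0.45]]}}

```text
clock: 45.2
tcp_pos: [540.7, 22.5, 88.0]
ee_rot: [[0.32, 0.947, -0.0], [0.947, -0.32, 0.001], [0.001, -0.001, -1.0]]
contact_force: [0.1, -0.8, 5.0]
width: 20.2
finger_force: 58.6
```

```bash
python3 arc.py 0.873 1
```

```text
[540.7  22.5  88. ] r 72.36023898898385 q 0.8825191323185442 yaw 71.3516865161104 20.154309779526244 [ 0.1 -0.8  5. ]
[-2.6, -0.7] 0.01
```

Request:
{"name": "move_arm", "arguments": {"linear": [[0, -1, 0], [0, -1, 0], [0, -1, 0]], "delta_rot": [[0, 0, 0], [0, 0, 0], [0, 0, 0]]}}

```text
clock: 45.45
tcp_pos: [540.1, 22.7, 88.0]
ee_rot: [[0.32, 0.947, 0.001], [0.947, -0.32, 0.001], [0.001, 0.0, -1.0]]
contact_force: [3.7, -1.4, 4.3]
width: 20.6
finger_force: 58.5
```

Request:
{"name": "move_arm", "arguments": {"linear": [[0, 0, 0], [0, 0, 0], [0, 0, 0], [0, 0, 0], [0, 0, 0], [0, 0, 0], [0, 0, -40], [0, 0, -80], [0, 0, -120], [0, 0, -145]], "delta_rot": [[0, 0, 0], [0, 0, 0], [0, 0, 0], [0, 0, 0], [0, 0, 0], [0, 0, 0], [0, 0, 0], [0, 0, 0], [0, 0, 0], [0, 0, 0]], "gripper": 1}}

```text
clock: 46.28
tcp_pos: [540.2, 23.7, 236.2]
ee_rot: [[0.319, 0.948, 0.002], [0.948, -0.319, 0.001], [0.001, 0.002, -1.0]]
contact_force: [0.8, -0.2, 0.9]
width: 85.1
finger_force: 0.0
```

Request:
{"name": "move_arm", "arguments": {"linear": [[0, 0, 0], [0, 0, 0], [0, 0, 0], [0, 0, 0]], "delta_rot": [[0, 0, 0], [0, 0, 0], [0, 0, 0], [0, 0, 0]]}}

```text
clock: 46.62
tcp_pos: [538.0, 22.7, 230.7]
ee_rot: [[0.32, 0.947, -0.005], [0.947, -0.32, 0.001], [-0.0, -0.005, -1.0]]
contact_force: [0.4, 0.1, -0.4]
width: 85.0
finger_force: 0.0
```

```bash
python3 - <<'E'
from h import *
f=grab("wrist");g=cv2.cvtColor(f["color"],cv2.COLOR_BGR2GRAY)
m=((g<60)*255).astype(np.uint8);m[245:]=0
n,l,st,ce=cv2.connectedComponentsWithStats(m)
for i in range(1,n):
    if st[i][4]>200:
        for z in(100,108):
            X=ray(f,[ce[i]],z)[0][:2]-np.array(r2w(0,-105));print(ce[i],np.hypot(*X),np.arctan2(X[1],X[0])-np.load("rack.npy")[2]+2.88)
# tray tubes along the row
t=grab("top");G=cv2.cvtColor(t["color"],cv2.COLOR_BGR2GRAY)
for y in(100,50,0,-50,-100):
    u=proj(t,[[*t2w(0,y)[:2],29]])[0].round().astype(int);print(y,u,G[u[1]-1:u[1]+2,u[0]-7:u[0]+8].mean(0).astype(int).tolist())
print(robot.get_state()["contact_force"])
E
python3 trk.py
```

```text
[323.52313883 100.62173038] 3.9989412524540553 2.204991789750558
[323.52313883 100.62173038] 3.8454192244751986 2.1973611093992624
[318.97058824 189.12802768] 74.8679464247066 0.8901186464870132
[318.97058824 189.12802768] 72.6981962312343 0.8895278209254514
100 [361 223] [35, 35, 34, 35, 50, 78, 93, 93, 76, 64, 69, 70, 70, 70, 70]
50 [374 224] [70, 70, 71, 69, 63, 61, 86, 94, 86, 71, 64, 69, 70, 69, 70]
0 [387 224] [69, 70, 70, 68, 61, 54, 79, 92, 93, 76, 63, 69, 70, 69, 69]
-50 [400 225] [69, 69, 69, 68, 60, 52, 76, 93, 97, 81, 67, 68, 69, 68, 69]
-100 [414 225] [69, 69, 68, 59, 46, 64, 88, 97, 88, 76, 69, 69, 79, 109, 140]
[-0.46189613 -0.6203597   0.77599326]
(-374.0, 617.2, -0.073, -0.031)
```

The lever reads about 0.88 rad, against 0.873 for lane 1. All five tubes show in the tray and the arm is clear, so I'm handing in.

```bash
python3 -c "
from station import robot
print(robot.sign_off())"
```

```text
the job is handed in; nothing more can be done
None
```

I've handed the job in: the jacketed column is clipped in lane 1, the four plain columns and the stored one are in the tray pockets, and the lever reads about 0.88 rad (lane 1 mark 0.873); sign-off returned no verdict.

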